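# Make up two parts orders on the counter

### The job

Make up the two customer orders on their trays, each as one neat stack. In the yellow tray lay the black box, on it the red box, and the bearing flat on top; in the blue tray stand the white box and on it the kraft box. Centre each piece on what is under it, right way up, boxes square with their tray and lengthwise along it (the nearly square kraft box may face either way), and leave the tape measure and the orange oil filter standing where they are.

Things in the scene. Friction and masses are not known exactly. Their poses are not given: they have to be found in the camera images.
- yellow_tray: shallow yellow tray fixed to the counter, 150 (x) x 100 (y) mm outside, 140 x 90 mm inside, floor 4 mm above the counter, rim 9 mm high. Origin: centre of its underside; x runs lengthwise, z up. (About 0.2 m to the left of whichever tray is at the left, a tall fixed conduit pole rises from the counter near x 0.50, y 0.55: keep the arm clear of it)
- blue_tray: shallow blue tray, otherwise like the yellow one. Origin: centre of its underside; x lengthwise, z up
- black_box: black carton with a green and white label, 112 (x) x 51 (y) x 35 (z) mm, loose, about 0.17 kg. Origin: centre of its underside; x lengthwise, z up. Take it across its 51 mm side
- red_box: red carton with an orange and white label, 102 (x) x 56 (y) x 40 (z) mm, loose, about 0.18 kg. Origin: centre of its underside; x lengthwise, z up. Take it across its 56 mm side
- white_box: white carton with a blue and an orange band, 92 (x) x 61 (y) x 65 (z) mm, loose, about 0.18 kg. Origin: centre of its underside; x lengthwise, z up. Take it across its 61 mm side
- kraft_box: kraft-brown carton with a red and white label, nearly cubic, 67 (x) x 66 (y) x 55 (z) mm, loose, about 0.19 kg. Origin: centre of its underside; z up. Can be taken across y (66 mm) or x (67 mm)
- bearing: steel ball bearing lying flat, 42 mm across, 11 mm high, loose, 0.06 kg. Origin: centre of its underside; z up
- tape_measure: yellow and black pocket tape measure standing on the counter, 35 (x) x 82 (y) x 62 (z) mm, loose, not part of the orders. Origin: centre of its underside; z up
- orange_filter: orange round oil filter, 75 mm across, 87 mm high, standing loose behind the boxes, not part of the orders. Origin: centre of its underside; z up
There are look-alikes about, which are no part of the job. What is shaped like the kraft_box but turquoise is not meant.

How it is judged:
At the end, for the whole second after the job is handed in: Yellow tray: black box, red box on it, bearing on top; blue tray: white box, kraft box on it. Each centred on what is under it within 15 mm, upright within 0.1 rad, boxes square with it within 0.2 rad and lengthwise along the tray (kraft box may be a quarter turn round), all at rest (horizontal distance between black_box and yellow_tray below 0.015 m and z of black_box in the frame of yellow_tray between -0.001 and 0.009 m and angle between each of black_box, red_box, bearing, white_box, kraft_box's own z axis and vertical below 0.1 rad and linear speed of each of black_box, red_box, bearing, white_box, kraft_box below 0.02 m/s and angular speed of each of black_box, red_box, bearing, white_box, kraft_box below 0.2 rad/s and angle between the x axis of black_box and the x axis of yellow_tray, either way round below 0.2 rad and horizontal distance between red_box and black_box below 0.015 m and z of red_box in the frame of black_box between 0.03 and 0.04 m and angle between the x axis of red_box and the x axis of black_box, either way round below 0.2 rad and horizontal distance between bearing and red_box below 0.015 m and z of bearing in the frame of red_box between 0.035 and 0.045 m and horizontal distance between white_box and blue_tray below 0.015 m and z of white_box in the frame of blue_tray between -0.001 and 0.009 m and angle between the x axis of white_box and the x axis of blue_tray, either way round below 0.2 rad and horizontal distance between kraft_box and white_box below 0.015 m and z of kraft_box in the frame of white_box between 0.06 and 0.07 m and (angle between the x axis of kraft_box and the x axis of white_box, either way round below 0.2 rad or angle between the x axis of kraft_box and the y axis of white_box, either way round below 0.2 rad)); the robot touches nothing.
It fails at once if the tape measure is shifted more than 25 mm or knocked over (distance of tape_measure from where it was at the start of the episode above 0.025 m or angle between tape_measure's own z axis and vertical above 0.5 rad).
It fails at once if the orange oil filter is shifted more than 25 mm or knocked over (distance of orange_filter from where it was at the start of the episode above 0.025 m or angle between orange_filter's own z axis and vertical above 0.5 rad).
It also fails if it takes over 128 s, if anything falls off the work surface, if the arm or the gripper's body presses on something with over 40 N, if the wrist force passes 120 N, or if a joint passes its speed limit or range.

### The arm

A 6-joint arm with a two-finger parallel gripper is mounted at the origin on a cart in front of the work surface, level with it; the furniture and walls round the work are solid. World frame = base frame: x ahead of the robot, y to its left, z up, the work surface at z = 0. Lengths are in m, angles in rad, forces in N, time in s.
With the tool pointing down it reaches from about 0.375 to 0.9 m from the base axis. Payload 3.1 kg.
Tool frame: the origin (TCP) lies midway between the tips of the shut fingers; the grasp point (between the pads) lies 19 mm behind it; x points along the fingers, z is the direction in which the jaws open and shut, and the axes are right-handed (so a half turn about x gives the same grasp; the last joint's range is limited). The gripper opens to 85 mm and grips with 20 to 120 N. Pads are 22 mm wide; open, the fingers measure 114 mm over their backs; the gripper's body (76 mm by 85 mm) begins 54 mm behind the grasp point. The pads swing forward as they close: fully open they stand 13 mm farther back than shut.
Start: joints at [-1.298, 0.527, 1.433, -0, 1.181, -0.178], TCP at [0.273, -0.562, 0.231] pointing down, gripper open.
Joint ranges: [-3.08, 3.08], [-0.75, 2.2], [0.22, 2.44], [-1.43, 4.57], [0, 2.65], [-2.85, 2.85]. Speed limits (rad/s): [2.79, 2.79, 3.14, 3.14, 3.14, 3.14].

### API

Orientations are given as a unit quaternion [x, y, z, w].
In Python, from station import telemetry, optics, manip gives the robot as it stands.
- The arm moves only by the tool step_arm, never from a script. Its argument "commands" is a list of rows, each a list of 4 numbers: the shift along the tool's x, y, z in m, then the turn about the tool's x in rad. A call has 1 to 8 rows; each row is the pose to reach, as a shift and turn from the pose measured when the call began, along the tool's axes at that moment; what a row does not reach only later rows make up. A row lasts 1/12 s, in which the tool goes at most 41.7 mm and 7.16 degrees, less where a joint would pass 70% of its speed; a pose out of reach is approached as far as the arm can. A call with a gripper value outside its range is refused whole. "jaw" is the finger opening in m, from 0 to 0.0854, set as the call begins (left out, the last holds). The fingers move at their own pace and stop on an object; "grip_force" is the grip in N (left out, the last holds). Time passes only in rows, so rows that repeat a pose let the fingers close. It gives the time, the measured TCP pose, the force and the opening at its end, in the units of the state.
- telemetry.sense(): the state, without advancing time (a new reading comes with each control period).
- optics.snapshot(name): name is "scene" or "side" or "wrist"; returns the picture (384x512x3 uint8, red, green, blue); there is no depth.
- optics.camera_params(name): a dict with "mtx" (3x3 intrinsics, pixels), "k1" (the pictures are not rectified: a ray, as slopes to the right and down, at radius r is drawn at 1 + k1 r^2 times it, then the intrinsics apply), "origin" and "attitude" of the camera in the world. Camera axes: x right, y down, z forward; pixel columns grow to the right and rows downward; lengths in m; the calibration is good to about 2 mm. A picture is of the moment at which its call begins: read the wrist's pose just before it. camera_params takes no time and is no camera call; for the wrist camera it gives the pose at the moment of the call.
- manip.sign_off(): hands the job in, once; it reports no verdict.
The state is a dict: "t": time; "q": joint angles; "qd": joint speeds; "tau": joint torques, N m; "tcp_pos": TCP position; "tool_rot": TCP orientation; "force": force on the tool from outside, world axes, zero at the start; "ft_torque": the same for the moment, N m; "finger_gap": opening from 0.0 (shut) to 1.0 (fully open).
Only numpy, scipy, OpenCV 4.12 (cv2) and the standard library are available. Lean on these libraries where they do the work, as an engineer would, in place of code of your own. Each camera call takes 0.05 s, during which the arm holds its last target.

## Working session

There is one attempt and no reset: what is moved stays moved. The work goes in short steps, Python scripts to look and compute and a tool call to move; the robot and the scene stay as the last step left them, time stands still between calls to the robot, and variables do not carry over. Pictures are saved under pics/ and viewed, and the job is handed in when it is done.

Besides the shell and the picture viewer there is one more tool, called after "Emit:" as name(argument=value, ...) on one line, values as JSON. step_arm: Moves the arm, as the interface text tells. Its arguments: {"type":"object","properties":{"commands":{"type":"array","items":{"type":"array","items":{"type":"number"}}},"jaw":{"type":"number"},"grip_force":{"type":"number"}},"required":["commands"]}

```bash
ls; mkdir -p pics
python3 - <<'E'
from station import telemetry, optics, manip
import cv2, numpy as np
s=telemetry.sense(); print({k:np.round(v,4).tolist() for k,v in s.items()})
for n in ["scene","side","wrist"]:
    p=optics.camera_params(n); print(n,{k:np.round(v,4).tolist() for k,v in p.items()})
    im=optics.snapshot(n); cv2.imwrite(f"pics/{n}0.png",im[:,:,::-1])
E
```

```text
pics
{'t': 0.0, 'q': [-1.2975, 0.5285, 1.4339, -0.0, 1.1814, -0.1785], 'qd': [0.0009, -0.0016, 0.0007, 0.0007, -0.0011, 0.0005], 'tau': [0.0002, -44.2354, -17.8023, -0.0003, 0.0082, -0.0], 'tcp_pos': [0.2727, -0.5616, 0.2303], 'tool_rot': [0.3758, 0.5999, -0.3748, 0.5987], 'force': [0.2964, 0.4294, -0.2139], 'ft_torque': [-0.0119, 0.0114, -0.0036], 'finger_gap': 0.9995}
scene {'mtx': [[363.8989, 0.0, 256.5957], [0.0, 363.8989, 203.1046], [0.0, 0.0, 1.0]], 'k1': -0.049, 'origin': [-0.1589, 0.6543, 0.8868], 'attitude': [-0.3564, 0.8247, -0.408, 0.1624]}
side {'mtx': [[348.3028, 0.0, 254.191], [0.0, 348.3028, 187.1227], [0.0, 0.0, 1.0]], 'k1': -0.0093, 'origin': [0.323, -1.1847, 0.8456], 'attitude': [0.877, -0.1296, 0.0535, -0.4597]}
wrist {'mtx': [[284.6569, 0.0, 254.2475], [0.0, 284.6569, 190.8621], [0.0, 0.0, 1.0]], 'k1': -0.0704, 'origin': [0.3475, -0.5253, 0.3732], 'attitude': [0.8364, -0.5232, -0.0876, 0.1377]}
```

View pics/scene0.png

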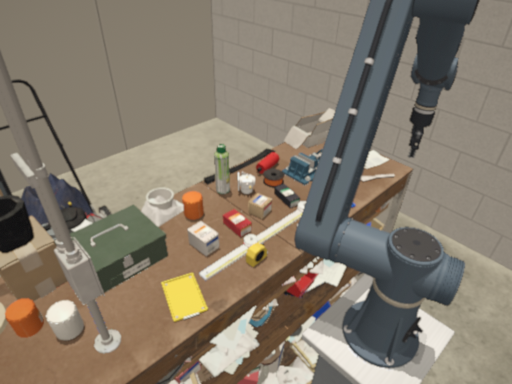

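View pics/side0.png

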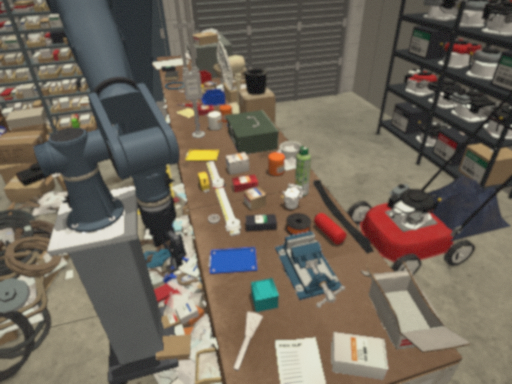

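View pics/wrist0.png

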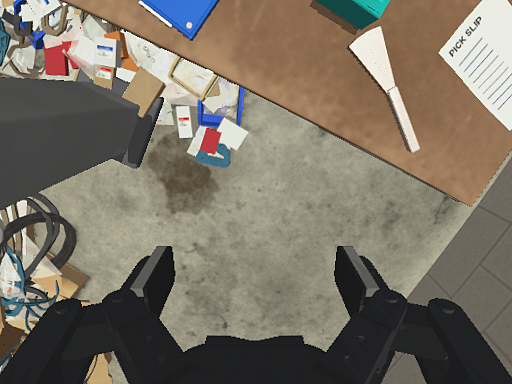

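```bash
cat > h.py <<'E'
import numpy as np, cv2
from scipy.spatial.transform import Rotation as R
from station import telemetry, optics
def und(p,uv):
    uv=np.atleast_2d(np.float64(uv)); K=np.array(p['mtx']); k=np.array([p['k1'],0,0,0,0.])
    return cv2.undistortPoints(uv.reshape(-1,1,2),K,k).reshape(-1,2)
def ray(p,uv):
    n=und(p,uv); d=np.c_[n,np.ones(len(n))]
    return R.from_quat(p['attitude']).apply(d)
def onplane(p,uv,z):
    d=ray(p,uv); o=np.array(p['origin']); t=(z-o[2])/d[:,2]; return o+d*t[:,None]
def proj(p,X):
    c=R.from_quat(p['attitude']).inv().apply(np.atleast_2d(X)-np.array(p['origin']))
    return cv2.projectPoints(c.reshape(-1,1,3),np.zeros(3),np.zeros(3),np.array(p['mtx']),np.array([p['k1'],0,0,0,0.]))[0].reshape(-1,2)
def tri(p1,uv1,p2,uv2):
    a=np.array(p1['origin']);b=np.array(p2['origin']);da=ray(p1,uv1)[0];db=ray(p2,uv2)[0]
    s=np.linalg.lstsq(np.c_[da,-db],b-a,rcond=None)[0]
    A=a+s[0]*da;B=b+s[1]*db; return (A+B)/2,np.linalg.norm(A-B)
def shot(n,f):
    p=optics.camera_params(n); im=optics.snapshot(n)[:,:,::-1].copy(); cv2.imwrite('pics/'+f,im); np.save('pics/'+f[:-4],p,allow_pickle=True); return p,im
def tcp():
    s=telemetry.sense(); return np.array(s['tcp_pos']),R.from_quat(s['tool_rot']),s
E
python3 - <<'E'
from h import *
im=cv2.imread('pics/scene0.png'); cv2.imwrite('pics/c1.png',cv2.resize(im[160:330,150:350],None,fx=4,fy=3.5,interpolation=cv2.INTER_CUBIC)[:, :800])
im=cv2.imread('pics/side0.png'); cv2.imwrite('pics/c2.png',cv2.resize(im[130:310,170:370],None,fx=4,fy=3.3,interpolation=cv2.INTER_CUBIC))
s=optics.camera_params('side'); c=optics.camera_params('scene')
print('yellow',onplane(c,[(184,296)],.005),onplane(s,[(202,156)],.005))
print('blue',onplane(s,[(233,260)],.005))
print('bearing',onplane(s,[(213,218)],.01), 'tape',onplane(c,[(256,254)],.03))
print(onplane(s,[(261,217)],.035), 'blk'); print(onplane(s,[(245,180)],.04),'red',onplane(s,[(255,195)],.055),'kraft',onplane(s,[(236,158)],.065),'white')
t,r,_=tcp(); print(r.as_matrix())
E
```

```text
yellow [[0.46461587 0.32497809 0.005     ]] [[0.4673079  0.31499531 0.005     ]]
blue [[ 0.45585271 -0.39675721  0.005     ]]
bearing [[ 0.43186093 -0.17267421  0.01      ]] tape [[0.42744913 0.06537773 0.03      ]]
[[ 0.59613124 -0.25074759  0.035     ]] blk
[[ 0.60102957 -0.00622556  0.04      ]] red [[ 0.60586472 -0.14078435  0.055     ]] kraft [[0.59943829 0.14113915 0.065     ]] white
[[-4.39421136e-04  8.99670227e-01  4.36569913e-01]
 [ 1.57638394e-03  4.36570036e-01 -8.99668894e-01]
 [-9.99998661e-01  2.92868274e-04 -1.61006380e-03]]
```

View pics/c1.png

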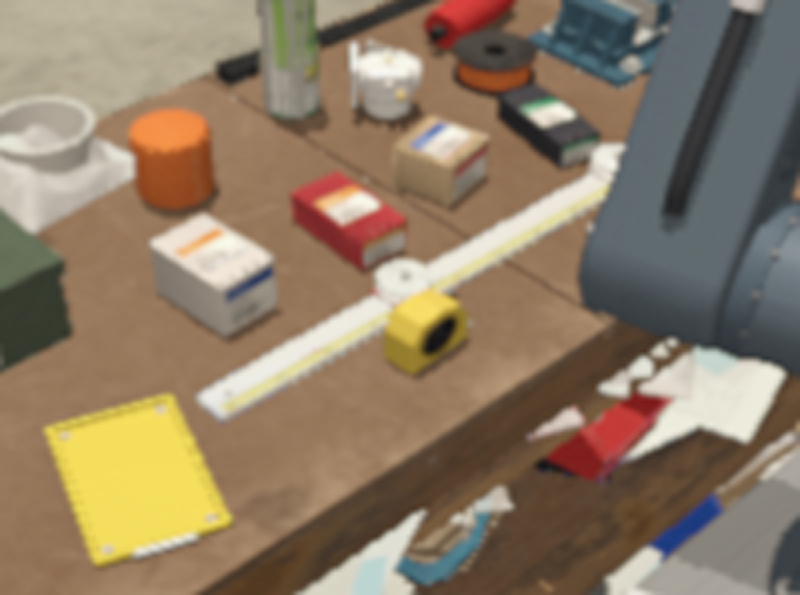

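View pics/c2.png

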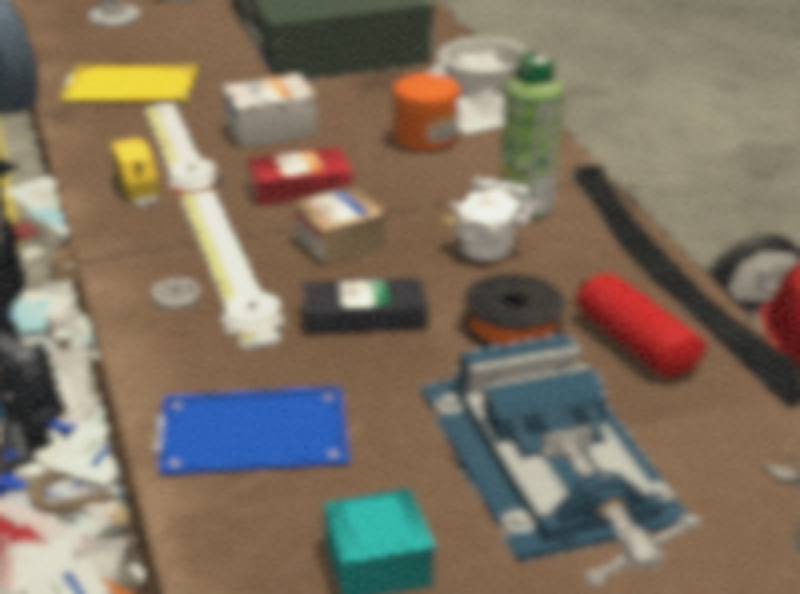

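The two trays, black (261,217 in side), kraft (255,195), red (245,180), white (236,158) and the bearing (213,218) all show. The look-alikes are the turquoise cube (264,294), the red cylinder and the black/orange spool. I'm moving over the blue side for a close view.

Emit:
step_arm(commands=[[-0.09,0.3,-0.11,0.45],[-0.09,0.3,-0.11,0.45],[-0.09,0.3,-0.11,0.45],[-0.09,0.3,-0.11,0.45],[-0.09,0.3,-0.11,0.45],[-0.09,0.3,-0.11,0.45],[-0.09,0.3,-0.11,0.45],[-0.09,0.3,-0.11,0.45]], jaw=0.0854)

```text
t: 0.82
tcp_pos: [0.4953, -0.3303, 0.321]
tool_rot: [0.5, 0.501, -0.499, 0.5]
force: [0.5, 0.0, -0.2]
finger_gap: 1.0
```

Run:
```python
from h import *
t,r,s=tcp(); print(t,r.as_matrix().round(3),s['q'],s['t'])
p,im=shot('wrist','w1.png'); print(p['origin'],onplane(p,[(254,191),(0,0),(511,0),(0,383),(511,383)],0))
```

```text
[ 0.49531027 -0.3303266   0.32103724] [[-0.001  1.     0.002]
 [ 0.002  0.002 -1.   ]
 [-1.    -0.001 -0.002]] [-7.76132930e-01  3.99746714e-01  1.39462076e+00  8.53252236e-04
  1.34933310e+00  7.92787989e-01] 0.8167
[ 0.57841694 -0.32998604  0.46369273] [[ 0.41973576 -0.32901606  0.        ]
 [ 0.7299132   0.06341152  0.        ]
 [ 0.73173322 -0.72408571  0.        ]
 [-0.11505878  0.33684285  0.        ]
 [-0.10961574 -1.00287009  0.        ]]
```

View pics/w1.png

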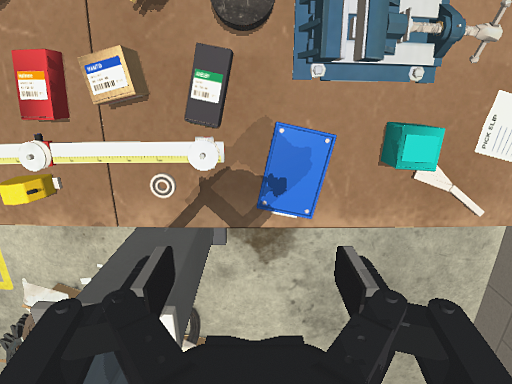

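Run:
```python
from h import *
im=cv2.imread('pics/w1.png')
cv2.imwrite('pics/w1a.png',cv2.resize(im[35:145,0:160],None,fx=5,fy=5,interpolation=cv2.INTER_CUBIC))
cv2.imwrite('pics/w1b.png',cv2.resize(im[30:220,140:345],None,fx=3.15,fy=3.15,interpolation=cv2.INTER_CUBIC))
p=np.load('pics/w1.npy',allow_pickle=True).item()
hsv=cv2.cvtColor(im,cv2.COLOR_BGR2HSV)
m=cv2.inRange(hsv,(105,120,60),(125,255,255)); c=max(cv2.findContours(m,0,1)[0],key=cv2.contourArea)
rect=cv2.minAreaRect(c); print(rect)
q=cv2.approxPolyDP(cv2.convexHull(c),5,True).reshape(-1,2); print(q.tolist())
X=onplane(p,q,.009); print(X.round(4), X.mean(0))
```

```text
((296.0364990234375, 171.00840759277344), (62.13618087768555, 88.74456024169922), 12.994616508483887)
[[276, 122], [336, 136], [311, 218], [257, 207]]
[[ 0.5371 -0.3632  0.009 ]
 [ 0.516  -0.4597  0.009 ]
 [ 0.3732 -0.4289  0.009 ]
 [ 0.3937 -0.3343  0.009 ]] [ 0.45498013 -0.39652416  0.009     ]
```

View pics/w1a.png

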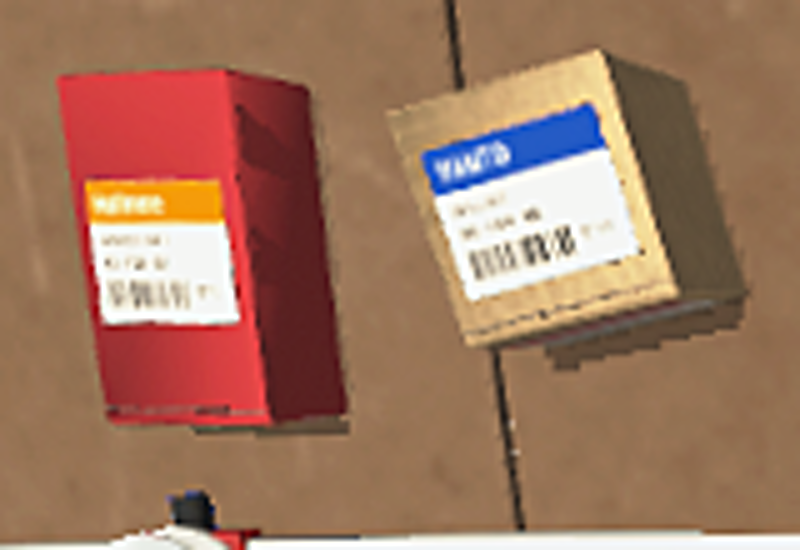

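View pics/w1b.png

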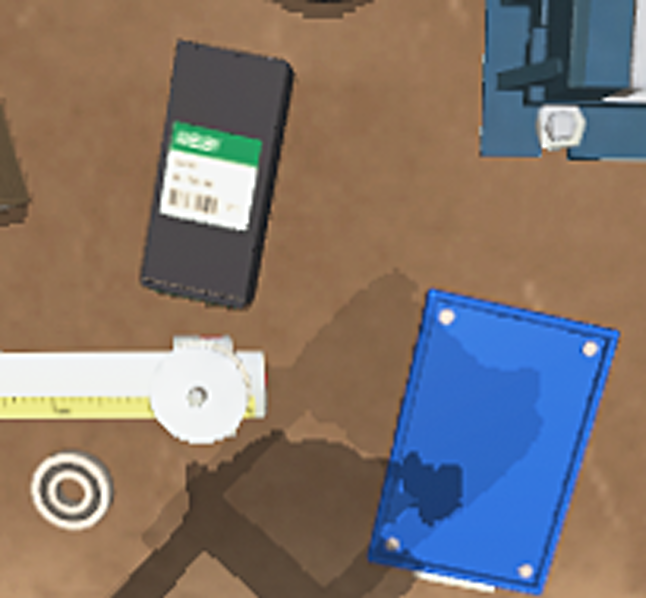

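Run:
```python
from h import *
im=cv2.imread('pics/w1.png')
c=cv2.resize(im[35:135,175:245],None,fx=8,fy=8,interpolation=cv2.INTER_CUBIC); c=np.clip(c.astype(float)*2,0,255).astype(np.uint8)
c=c[:600]; cv2.imwrite('pics/w1c.png',cv2.resize(im[35:135,175:245],None,fx=6,fy=6,interpolation=cv2.INTER_CUBIC).astype(float).__mul__(1.8).clip(0,255).astype(np.uint8))
p=np.load('pics/w1.npy',allow_pickle=True).item()
def rep(n,px,s,off,z):
    X=onplane(p,np.array(px)/s+np.array(off)-0.5*(1-1/s)*0,z); print(n,X.round(4).tolist(),'c',X.mean(0).round(4))
    e=np.diff(np.r_[X,X[:1]],axis=0)[:,:2]; print(' len',np.linalg.norm(e,axis=1).round(4),'ang',(np.arctan2(e[:,1],e[:,0])).round(3))
rep('red',[(60,75),(228,70),(270,420),(107,420)],5,(0,35),.04)
rep('kraft',[(387,112),(602,50),(678,300),(470,345)],5,(0,35),.055)
b=(np.array([(72,488)])/3.15+[140,30]); print('bearing',onplane(p,b,.011))
```

```text
red [[0.6481, 0.0217, 0.04], [0.646, -0.0322, 0.04], [0.5474, -0.0269, 0.04], [0.549, 0.0276, 0.04]] c [ 0.5976 -0.0024  0.04  ]
 len [0.0539 0.0988 0.0545 0.0993] ang [-1.609  3.088  1.542 -0.06 ]
kraft [[0.6305, -0.0878, 0.055], [0.6439, -0.1505, 0.055], [0.5789, -0.1645, 0.055], [0.568, -0.1025, 0.055]] c [ 0.6053 -0.1263  0.055 ]
 len [0.0641 0.0665 0.063  0.0642] ang [-1.361 -2.929  1.745  0.231]
bearing [[ 0.43385306 -0.17569895  0.011     ]]
```

View pics/w1c.png

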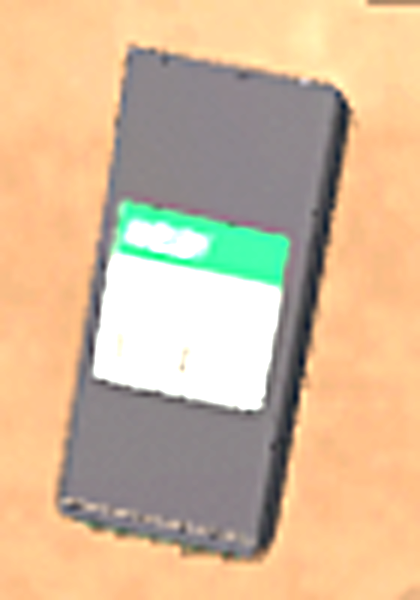

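Run:
```python
from h import *
p=np.load('pics/w1.npy',allow_pickle=True).item()
X=onplane(p,np.array([(130,47),(332,82),(255,552),(62,510)])/6+[175,35],.035)
e=np.diff(np.r_[X,X[:1]],axis=0)[:,:2]; print(X.round(4),X.mean(0).round(4),np.linalg.norm(e,axis=1).round(4),np.arctan2(e[:,1],e[:,0]).round(3))
```

```text
[[ 0.6474 -0.2496  0.035 ]
 [ 0.6395 -0.296   0.035 ]
 [ 0.532  -0.2747  0.035 ]
 [ 0.5424 -0.2273  0.035 ]] [ 0.5903 -0.2619  0.035 ] [0.047  0.1096 0.0485 0.1073] [-1.74   2.946  1.355 -0.209]
```

```bash
cat >> h.py <<'E'
def go(x,y,z,yaw):
    t,r,s=tcp(); M=r.as_matrix(); cy=np.arctan2(M[1,1],M[0,1]); d=M.T@(np.array([x,y,z])-t)
    th=-(yaw-cy); th=(th+np.pi/2)%np.pi-np.pi/2
    print('now',t.round(4),'yaw',round(cy,3),'tilt',round(float(np.arccos(-M[2,0])),4),'gap',round(s['finger_gap'],3),'t',round(s['t'],2),'q',np.round(s['q'],2).tolist()); print('cmd',d.round(4).tolist(),round(th,3))
E
python3 -c "
from h import *
go(.590,-.262,.12,-.203)"
```

```text
now [ 0.5013 -0.3249  0.3238] yaw 0.008 tilt 0.0086 gap 0.999 t 0.87 q [-0.77, 0.4, 1.39, 0.01, 1.35, 0.8]
cmd [0.2047, 0.0876, -0.0614] 0.211
```

Emit:
step_arm(commands=[[0.2,0.096,-0.068,0.2],[0.2,0.096,-0.068,0.2],[0.2,0.096,-0.068,0.2],[0.2,0.096,-0.068,0.2],[0.2,0.096,-0.068,0.2],[0.2,0.096,-0.068,0.2],[0.2,0.096,-0.068,0.2]])

```text
t: 1.45
tcp_pos: [0.5966, -0.2513, 0.1183]
tool_rot: [0.547, 0.454, -0.543, 0.447]
force: [-0.4, 0.3, -0.1]
finger_gap: 0.999
```

```bash
python3 -c "
from h import *
go(.590,-.262,.006,-.203)
shot('wrist','w2.png')"
```

```text
now [ 0.5966 -0.2513  0.1183] yaw -0.189 tilt 0.0108 gap 0.999 t 1.45 q [-0.57, 0.69, 1.46, 0.01, 0.99, 1.18]
cmd [0.1122, -0.0041, 0.0129] 0.014
```

View pics/w2.png

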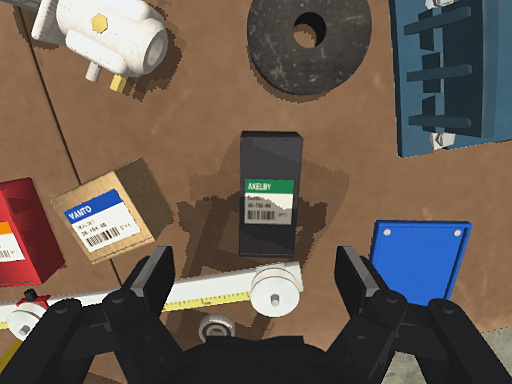

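Wrist view: black box (270,195) with its green label, parallel to the jaws, slightly right of the finger midline (254). The offset agrees with the computed correction.

Emit:
step_arm(commands=[[0,-0.004,0.013,0.014],[0.06,-0.004,0.013,0.014],[0.09,-0.004,0.013,0.014],[0.112,-0.004,0.013,0.014],[0.112,-0.004,0.013,0.014],[0.112,-0.004,0.013,0.014]])

```text
t: 2.0
tcp_pos: [0.5897, -0.2661, 0.0095]
tool_rot: [0.551, 0.448, -0.547, 0.444]
force: [-0.0, 0.1, 1.6]
finger_gap: 1.002
```

```bash
python3 -c "
from h import *
go(.590,-.262,.006,-.203)
print(tcp()[2]['force'])"
```

```text
now [ 0.5897 -0.2661  0.0095] yaw -0.206 tilt 0.008 gap 1.002 t 2.0 q [-0.6, 0.85, 1.51, 0.01, 0.79, 1.17]
cmd [0.0035, -0.0006, -0.004] -0.003
[-0.02901931  0.13743604  1.63813349]
```

Emit:
step_arm(commands=[[0.003,-0.0,-0.004,0],[0.003,-0.0,-0.004,0],[0.003,-0.0,-0.004,0],[0.003,-0.0,-0.004,0],[0.003,-0.0,-0.004,0],[0.003,-0.0,-0.004,0]], jaw=0.03, grip_force=45)

```text
t: 2.5
tcp_pos: [0.5921, -0.2632, 0.0096]
tool_rot: [0.551, 0.446, -0.546, 0.446]
force: [-0.9, -0.3, 5.4]
finger_gap: 0.586
```

```bash
python3 -c "
from h import *
go(.590,-.262,.25,-.203)
s=tcp()[2]; print(s['force'],s['finger_gap']*.0854)"
```

```text
now [ 0.5921 -0.2632  0.0096] yaw -0.206 tilt 0.0068 gap 0.586 t 2.5 q [-0.59, 0.85, 1.51, 0.01, 0.79, 1.18]
cmd [-0.2404, -0.0015, -0.0022] -0.003
[-0.85990192 -0.26730452  5.44420668] 0.05006820889658616
```

Emit:
step_arm(commands=[[-0.06,0,0,0],[-0.12,0,0,0],[-0.2,0,0,0],[-0.24,0,0,0],[-0.24,0,0,0],[-0.24,0,0,0],[-0.24,0,0,0]])

```text
t: 3.08
tcp_pos: [0.5952, -0.2669, 0.2603]
tool_rot: [0.553, 0.44, -0.544, 0.452]
force: [0.9, -0.4, -0.8]
finger_gap: 0.586
```

Run:
```python
from h import *
go(.50,.10,.26,0)
print(telemetry.sense()['force'])
im=cv2.imread('pics/scene0.png'); p=optics.camera_params('scene')
hsv=cv2.cvtColor(im,cv2.COLOR_BGR2HSV)
for n in ['scene','side']:
    im=cv2.imread(f'pics/{n}0.png'); p=optics.camera_params(n); hsv=cv2.cvtColor(im,cv2.COLOR_BGR2HSV)
    m=cv2.inRange(hsv,(22,140,130),(33,255,255)); c=max(cv2.findContours(m,0,1)[0],key=cv2.contourArea)
    q=cv2.approxPolyDP(cv2.convexHull(c),4,True).reshape(-1,2); X=onplane(p,q,.009); print(n,q.tolist(),X.round(3).tolist(),X.mean(0))
```

```text
now [ 0.5952 -0.2669  0.2603] yaw -0.205 tilt 0.0214 gap 0.586 t 3.08 q [-0.6, 0.53, 1.34, 0.01, 1.25, 1.18]
cmd [-0.0038, -0.1679, -0.3398] -0.205
[ 0.93268917 -0.41032587 -0.80036862]
scene [[192, 273], [207, 309], [174, 321], [161, 283]] [[0.518, 0.256, 0.009], [0.38, 0.305, 0.009], [0.41, 0.397, 0.009], [0.549, 0.35, 0.009]] [0.46434071 0.32687977 0.009     ]
side [[218, 150], [216, 160], [185, 159], [189, 150]] [[0.553, 0.342, 0.009], [0.524, 0.248, 0.009], [0.384, 0.305, 0.009], [0.414, 0.389, 0.009]] [0.4686438  0.32122736 0.009     ]
```

```bash
python3 -c "
from h import *
go(.42,.22,.28,-.335)"
```

```text
now [ 0.5952 -0.2669  0.2603] yaw -0.205 tilt 0.0214 gap 0.586 t 3.08 q [-0.6, 0.53, 1.34, 0.01, 1.25, 1.18]
cmd [-0.0261, -0.2702, -0.441] 0.13
```

Emit:
step_arm(commands=[[-0.02,-0.27,-0.44,0.13],[-0.02,-0.27,-0.44,0.13],[-0.02,-0.27,-0.44,0.13],[-0.02,-0.27,-0.44,0.13],[-0.02,-0.27,-0.44,0.13],[-0.02,-0.27,-0.44,0.13],[-0.02,-0.27,-0.44,0.13],[-0.02,-0.27,-0.44,0.13]])

```text
t: 3.75
tcp_pos: [0.4785, 0.0512, 0.2659]
tool_rot: [0.581, 0.403, -0.571, 0.416]
force: [0.5, -0.0, -0.9]
finger_gap: 0.59
```

```bash
python3 -c "
from h import *
go(.42,.22,.28,-.335)"
```

```text
now [0.4785 0.0512 0.2659] yaw -0.335 tilt 0.0222 gap 0.59 t 3.75 q [-0.12, 0.28, 1.75, -0.0, 1.09, 1.78]
cmd [-0.0164, -0.1105, -0.1401] -0.0
```

Emit:
step_arm(commands=[[-0.016,-0.11,-0.14,0],[-0.016,-0.11,-0.14,0],[-0.016,-0.11,-0.14,0],[-0.016,-0.11,-0.14,0],[-0.016,-0.11,-0.14,0],[-0.016,-0.11,-0.14,0],[-0.016,-0.11,-0.14,0],[-0.016,-0.11,-0.14,0]])

```text
t: 4.42
tcp_pos: [0.4204, 0.2192, 0.2798]
tool_rot: [0.581, 0.403, -0.571, 0.416]
force: [-1.5, -1.2, -1.7]
finger_gap: 0.59
```

```bash
python3 -c "
from h import *
go(.466,.324,.12,-.335)
p,im=shot('wrist','w3.png')
go(.466,.324,.12,-.335)
print(tcp()[1].as_matrix().round(3))"
```

```text
now [0.4204 0.2192 0.2798] yaw -0.335 tilt 0.0228 gap 0.59 t 4.42 q [0.25, 0.25, 1.75, -0.01, 1.12, 2.16]
cmd [0.1601, 0.0049, -0.1138] -0.0
now [0.4207 0.2188 0.2797] yaw -0.336 tilt 0.0226 gap 0.594 t 4.47 q [0.25, 0.25, 1.75, -0.01, 1.12, 2.16]
cmd [0.16, 0.0045, -0.1141] -0.001
[[ 0.022  0.944 -0.33 ]
 [-0.006 -0.33  -0.944]
 [-1.     0.023 -0.001]]
```

View pics/w3.png

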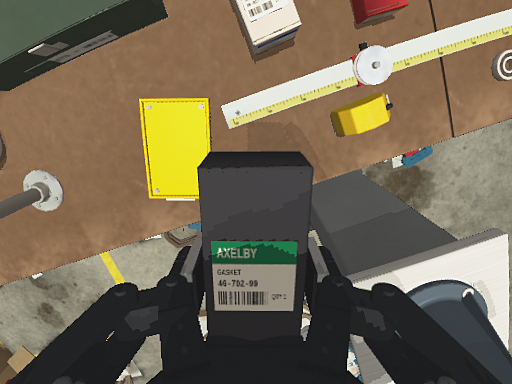

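Run:
```python
from h import *
im=cv2.imread('pics/w3.png'); p=np.load('pics/w3.npy',allow_pickle=True).item()
hsv=cv2.cvtColor(im,cv2.COLOR_BGR2HSV)
m=cv2.inRange(hsv,(22,140,130),(33,255,255)); m[:, 218:]=0; m[230:]=0
c=max(cv2.findContours(m,0,1)[0],key=cv2.contourArea)
q=cv2.approxPolyDP(cv2.convexHull(c),3,True).reshape(-1,2); print(q.tolist(),onplane(p,q,.009).round(4).tolist())
cv2.imwrite('pics/w3a.png',cv2.resize(im[85:215,125:325],None,fx=4,fy=4,interpolation=cv2.INTER_CUBIC))
```

```text
[[208, 98], [210, 150], [198, 198], [150, 198], [139, 98]] [[0.522, 0.253, 0.009], [0.4528, 0.2773, 0.009], [0.3896, 0.3226, 0.009], [0.4143, 0.3938, 0.009], [0.5554, 0.3452, 0.009]]
```

View pics/w3a.png

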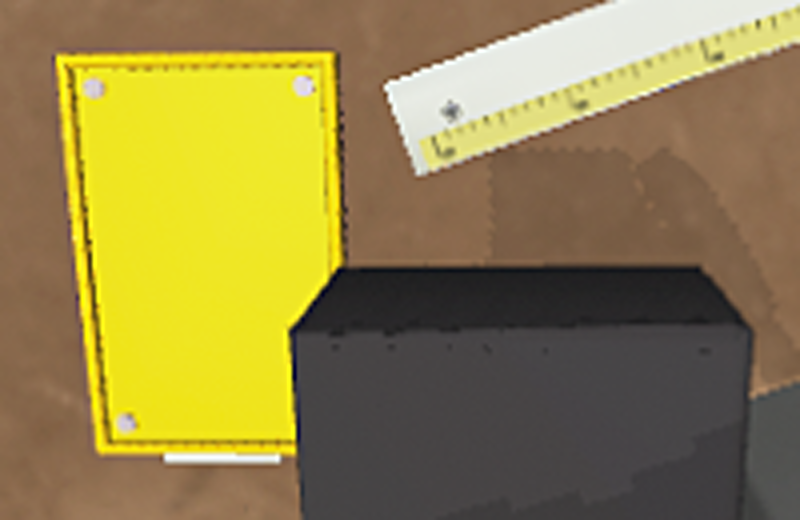

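Run:
```python
from h import *
p=np.load('pics/w3.npy',allow_pickle=True).item()
X=onplane(p,[(198,168),(312,167.5)],.2797+.0254+.001); t,r,_=tcp()
print(r.inv().apply(X-t).round(4))
go(.468,.324,.06,-.335)
```

```text
[[-0.0252  0.0526 -0.0248]
 [-0.0252  0.0529  0.0238]]
now [0.4207 0.2188 0.2797] yaw -0.336 tilt 0.0226 gap 0.594 t 4.47 q [0.25, 0.25, 1.75, -0.01, 1.12, 2.16]
cmd [0.22, 0.005, -0.1147] -0.001
```

Emit:
step_arm(commands=[[0.05,0.006,-0.115,0],[0.05,0.006,-0.115,0],[0.05,0.006,-0.115,0],[0.08,0.006,-0.115,0],[0.12,0.006,-0.115,0],[0.16,0.006,-0.115,0],[0.2,0.006,-0.115,0]])

```text
t: 5.05
tcp_pos: [0.4699, 0.3229, 0.0784]
tool_rot: [0.582, 0.402, -0.572, 0.415]
force: [-0.0, 0.3, -2.6]
finger_gap: 0.595
```

```bash
python3 -c "
from h import *
go(.469,.3235,.014,-.335)
print(tcp()[1].as_matrix().round(3))"
```

```text
now [0.4699 0.3229 0.0784] yaw -0.338 tilt 0.0236 gap 0.595 t 5.05 q [0.41, 0.67, 1.7, -0.02, 0.75, 2.34]
cmd [0.0644, -0.0025, -0.0001] -0.003
[[ 0.023  0.943 -0.332]
 [-0.006 -0.332 -0.943]
 [-1.     0.024 -0.002]]
```

Emit:
step_arm(commands=[[0.03,-0.002,0,0],[0.055,-0.002,0,0],[0.062,-0.002,0,0],[0.065,-0.002,0,0],[0.065,-0.002,0,0],[0.065,-0.002,0,0]])

```text
t: 5.55
tcp_pos: [0.471, 0.3223, 0.0142]
tool_rot: [0.583, 0.401, -0.572, 0.415]
force: [-0.6, -0.4, -2.1]
finger_gap: 0.593
```

```bash
python3 -c "
from h import *
go(.469,.3235,.0136,-.335)
print(tcp()[2]['force'])"
```

```text
now [0.471  0.3223 0.0142] yaw -0.341 tilt 0.0249 gap 0.593 t 5.55 q [0.41, 0.78, 1.72, -0.03, 0.62, 2.34]
cmd [0.0005, -0.0023, -0.0005] -0.006
[-0.58968855 -0.35810668 -2.08184308]
```

Emit:
step_arm(commands=[[0.002,-0.002,0,0],[0.004,-0.002,0,0],[0.004,-0.002,0,0],[0.004,-0.002,0,0]])

```text
t: 5.88
tcp_pos: [0.4716, 0.3225, 0.0133]
tool_rot: [0.585, 0.401, -0.57, 0.415]
force: [-0.7, -4.1, 16.1]
finger_gap: 0.587
```

```bash
python3 -c "
from h import *
go(.469,.3235,.0136,-.335)
print(tcp()[2]['force'])
shot('wrist','w4.png')"
```

```text
now [0.4716 0.3225 0.0133] yaw -0.341 tilt 0.0291 gap 0.587 t 5.88 q [0.41, 0.78, 1.73, -0.03, 0.61, 2.35]
cmd [-0.0004, -0.0028, -0.0001] -0.006
[-0.67062856 -4.13370871 16.0628228 ]
```

View pics/w4.png

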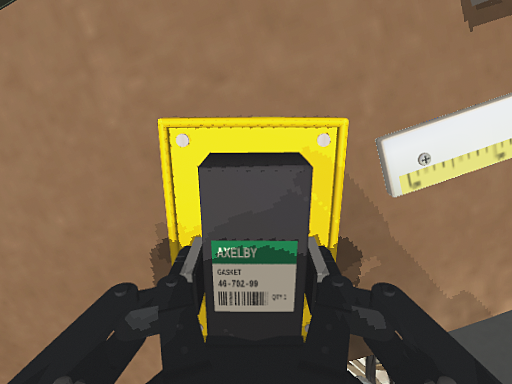

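Black box sits in the tray, centred laterally (box 198–313, tray 160–348). Releasing with a narrow opening.

Emit:
step_arm(commands=[[-0.001,0,0,0],[-0.001,0,0,0],[-0.001,0,0,0],[-0.06,0,0,0],[-0.12,0,0,0],[-0.12,0,0,0],[-0.12,0,0,0],[-0.12,0,0,0]], jaw=0.064)

```text
t: 6.6
tcp_pos: [0.4696, 0.3239, 0.1353]
tool_rot: [0.586, 0.4, -0.568, 0.416]
force: [0.2, -0.3, 0.4]
finger_gap: 0.752
```

```bash
python3 -c "
from h import *
shot('wrist','w5.png')
go(.5976,-.0024,.26,-.055)
print(tcp()[1].as_matrix().round(3))"
```

```text
now [0.4682 0.3232 0.1335] yaw -0.341 tilt 0.0299 gap 0.747 t 6.65 q [0.42, 0.58, 1.68, -0.02, 0.86, 2.34]
cmd [-0.121, 0.2344, 0.263] -0.286
[[ 0.03   0.942 -0.334]
 [-0.005 -0.334 -0.943]
 [-1.     0.029 -0.005]]
```

View pics/w5.png

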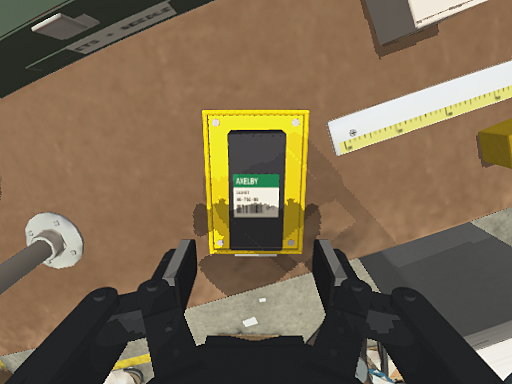

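Run:
```python
from h import *
im=cv2.imread('pics/w5.png'); p=np.load('pics/w5.npy',allow_pickle=True).item()
hsv=cv2.cvtColor(im,cv2.COLOR_BGR2HSV)
m=cv2.inRange(hsv,(22,140,110),(33,255,255)); m[:, 320:]=0; m[265:]=0
c=max(cv2.findContours(m,0,1)[0],key=cv2.contourArea)
q=cv2.approxPolyDP(cv2.convexHull(c),4,True).reshape(-1,2); X=onplane(p,q,.009); print(q.tolist(),X.round(4).tolist(),X.mean(0))
cv2.imwrite('pics/w5a.png',(cv2.resize(im[100:265,190:325],None,fx=3.6,fy=3.6,interpolation=cv2.INTER_CUBIC)*1.6).clip(0,255).astype(np.uint8))
```

```text
[[308, 110], [301, 253], [210, 253], [202, 110]] [[0.5228, 0.2539, 0.009], [0.3833, 0.3027, 0.009], [0.4155, 0.395, 0.009], [0.5555, 0.3463, 0.009]] [0.46927997 0.32445992 0.009     ]
```

View pics/w5a.png

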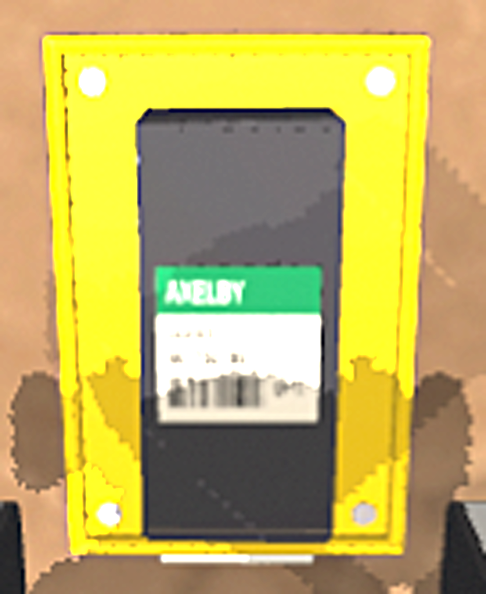

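Emit:
step_arm(commands=[[-0.12,0,0,0]])

```text
t: 6.73
tcp_pos: [0.461, 0.3203, 0.1655]
tool_rot: [-0.577, -0.402, 0.578, -0.414]
force: [-0.9, -0.5, -1.8]
finger_gap: 0.747
```

```bash
python3 -c "
from h import *
go(.5976,-.0024,.26,-.055);print(tcp()[1].as_matrix().round(3)[:,0])"
```

```text
now [0.461  0.3203 0.1655] yaw -0.341 tilt 0.0166 gap 0.747 t 6.73 q [0.42, 0.53, 1.66, -0.02, 0.95, 2.34]
cmd [-0.0887, 0.2379, 0.2594] -0.286
[ 0.009 -0.014 -1.   ]
```

Run:
```python
from h import *
p=np.load('pics/w5.npy',allow_pickle=True).item()
X=onplane(p,np.array([(138,122),(345,122),(333,541),(145,541)])/3.6+[190,100],.039)
e=np.diff(np.r_[X,X[:1]],axis=0)[:,:2]; print(X.round(4),X.mean(0).round(4),np.linalg.norm(e,axis=1).round(4),np.arctan2(e[:,1],e[:,0]).round(3))
```

```text
[[0.5285 0.3274 0.039 ]
 [0.5125 0.2819 0.039 ]
 [0.4096 0.3178 0.039 ]
 [0.426  0.3647 0.039 ]] [0.4692 0.3229 0.039 ] [0.0482 0.109  0.0497 0.1091] [-1.91   2.805  1.235 -0.35 ]
```

Emit:
step_arm(commands=[[-0.04,0.04,0.04,0]])

```text
t: 6.82
tcp_pos: [0.4751, 0.2923, 0.194]
tool_rot: [-0.575, -0.405, 0.578, -0.414]
force: [1.8, -0.0, 0.0]
finger_gap: 0.754
```

```bash
python3 -c "
from h import *
go(.5976,-.0024,.26,-.055);print(tcp()[1].as_matrix().round(3)[:,0])"
```

```text
now [0.4751 0.2923 0.194 ] yaw -0.335 tilt 0.0133 gap 0.754 t 6.82 q [0.36, 0.49, 1.64, -0.02, 1.02, 2.27]
cmd [-0.0618, 0.2131, 0.2387] -0.28
[ 0.003 -0.013 -1.   ]
```

Emit:
step_arm(commands=[[0.0,0.213,0.239,-0.28],[0.0,0.213,0.239,-0.28],[0.0,0.213,0.239,-0.28],[0.0,0.213,0.239,-0.28],[0.0,0.213,0.239,-0.28],[0.0,0.213,0.239,-0.28],[0.0,0.213,0.239,-0.28],[0.0,0.213,0.239,-0.28]], jaw=0.0854)

```text
t: 7.48
tcp_pos: [0.5975, -0.0066, 0.1957]
tool_rot: [-0.511, -0.482, 0.517, -0.489]
force: [-0.2, -0.1, -0.1]
finger_gap: 1.002
```

Emit:
step_arm(commands=[[0.04,0.022,0.02,0],[0.04,0.022,0.02,0],[0.04,0.022,0.02,0],[0.04,0.022,0.02,0]])

```text
t: 7.82
tcp_pos: [0.6163, -0.0277, 0.1534]
tool_rot: [-0.51, -0.484, 0.519, -0.487]
force: [0.4, 0.1, -0.5]
finger_gap: 1.0
```

```bash
python3 -c "
from h import *
shot('wrist','w6.png')
go(.5976,-.0024,.012,-.055);print(tcp()[1].as_matrix().round(3)[:,0])"
```

```text
now [ 0.6168 -0.0271  0.1547] yaw -0.056 tilt 0.0122 gap 0.998 t 7.87 q [-0.22, 0.61, 1.52, -0.01, 1.01, 1.42]
cmd [0.1425, -0.0201, -0.0253] -0.001
[-0.004 -0.012 -1.   ]
```

View pics/w6.png

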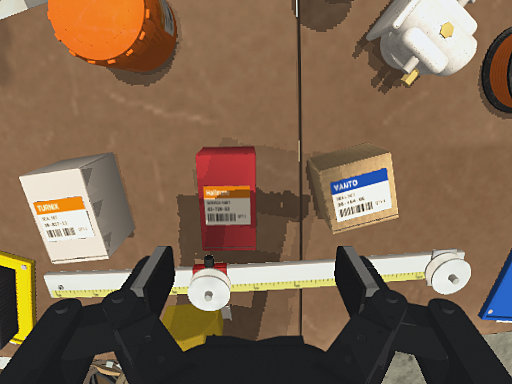

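Run:
```python
from h import *
im=cv2.imread('pics/w6.png')
cv2.imwrite('pics/w6a.png',cv2.resize(im[140:260,185:405],None,fx=3.6,fy=4,interpolation=cv2.INTER_CUBIC)[:, :800])
cv2.imwrite('pics/w6b.png',cv2.resize(im[140:270,10:140],None,fx=4,fy=4,interpolation=cv2.INTER_CUBIC))
```

View pics/w6a.png

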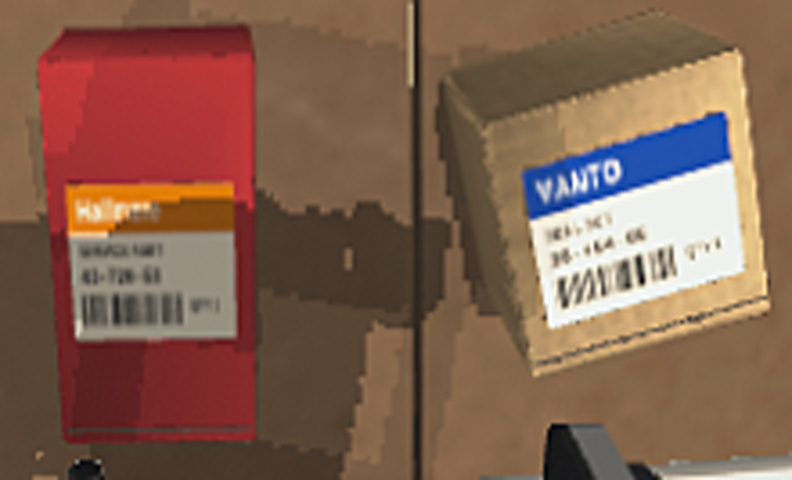

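View pics/w6b.png

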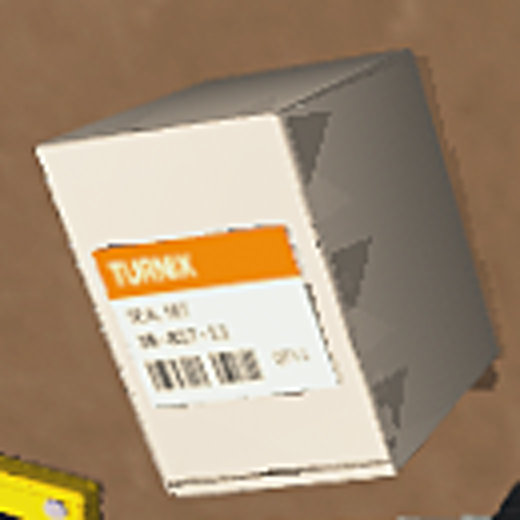

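Run:
```python
from h import *
p=np.load('pics/w6.npy',allow_pickle=True).item()
def rep(n,px,s,off,z):
    X=onplane(p,np.array(px)/s+np.array(off),z); print(n,X[:,:2].round(4).tolist(),'c',X.mean(0).round(4))
    e=np.diff(np.r_[X,X[:1]],axis=0)[:,:2]; print(' len',np.linalg.norm(e,axis=1).round(4),'ang',(np.arctan2(e[:,1],e[:,0])).round(3))
rep('red',[(40,58),(253,52),(255,438),(65,440)],[3.6,4],(185,140),.04)
rep('kraft',[(489,122),(742,52),(768,300),(535,375)],[3.6,4],(185,140),.055)
rep('white',[(37,148),(278,112),(397,475),(170,490)],4,(10,140),.065)
```

```text
red [[0.6495, 0.0226], [0.6476, -0.0313], [0.5475, -0.0263], [0.5502, 0.0279]] c [ 0.5987 -0.0018  0.04  ]
 len [0.0539 0.1002 0.0543 0.0994] ang [-1.606  3.092  1.521 -0.053]
kraft [[0.6318, -0.0879], [0.6442, -0.15], [0.584, -0.1632], [0.5686, -0.1016]] c [ 0.6071 -0.1257  0.055 ]
 len [0.0633 0.0616 0.0635 0.0647] ang [-1.374 -2.926  1.816  0.213]
white [[0.6455, 0.1775], [0.6496, 0.1189], [0.56, 0.1133], [0.558, 0.1725]] c [0.6033 0.1455 0.065 ]
 len [0.0587 0.0898 0.0592 0.0876] ang [-1.501 -3.079  1.605  0.057]
```

Emit:
step_arm(commands=[[0.02,-0.02,-0.025,0],[0.05,-0.02,-0.025,0],[0.09,-0.02,-0.025,0],[0.12,-0.02,-0.025,0],[0.143,-0.02,-0.025,0],[0.143,-0.02,-0.025,0],[0.143,-0.02,-0.025,0]])

```text
t: 8.45
tcp_pos: [0.5969, -0.0011, 0.0116]
tool_rot: [-0.509, -0.485, 0.518, -0.488]
force: [1.3, 0.0, 0.3]
finger_gap: 0.996
```

Emit:
step_arm(commands=[[0,0,0,0],[0,0,0,0],[0,0,0,0],[0,0,0,0],[0,0,0,0]], jaw=0.03, grip_force=45)

```text
t: 8.87
tcp_pos: [0.5984, -0.001, 0.0142]
tool_rot: [-0.51, -0.484, 0.517, -0.489]
force: [-0.1, 1.9, 6.1]
finger_gap: 0.652
```

```bash
python3 -c "
from h import *
go(.5976,-.0024,.25,-.055);print(tcp()[1].as_matrix().round(3)[:,0],tcp()[2]['force'])"
```

```text
now [ 0.5984 -0.001   0.0142] yaw -0.054 tilt 0.0116 gap 0.652 t 8.87 q [-0.18, 0.8, 1.64, -0.02, 0.7, 1.46]
cmd [-0.2358, -0.001, 0.0041] 0.001
[-0.002 -0.011 -1.   ] [-0.11895131  1.91014753  6.08857807]
```

Emit:
step_arm(commands=[[-0.04,0,0,0],[-0.08,0,0,0],[-0.12,0,0,0],[-0.16,0,0,0],[-0.19,0,0,0],[-0.2,0,0,0],[-0.2,0,0,0],[-0.2,0,0,0]])

```text
t: 9.53
tcp_pos: [0.5981, 0.0014, 0.2141]
tool_rot: [-0.51, -0.484, 0.517, -0.489]
force: [-0.6, 0.4, -2.6]
finger_gap: 0.649
```

```bash
python3 -c "
from h import *
go(.4695,.323,.18,-.34);print(tcp()[1].as_matrix().round(3)[:,0],tcp()[2]['force'])"
```

```text
now [0.5981 0.0014 0.2141] yaw -0.054 tilt 0.0116 gap 0.649 t 9.53 q [-0.18, 0.51, 1.52, -0.01, 1.11, 1.45]
cmd [0.0307, -0.1458, -0.3145] 0.286
[-0.002 -0.011 -1.   ] [-0.59527007  0.39656395 -2.63384444]
```

Emit:
step_arm(commands=[[0.02,-0.146,-0.314,0.286],[0.02,-0.146,-0.314,0.286],[0.02,-0.146,-0.314,0.286],[0.02,-0.146,-0.314,0.286],[0.02,-0.146,-0.314,0.286],[0.02,-0.146,-0.314,0.286],[0.02,-0.146,-0.314,0.286],[0.02,-0.146,-0.314,0.286]])

```text
t: 10.2
tcp_pos: [0.4724, 0.3083, 0.1885]
tool_rot: [-0.572, -0.406, 0.583, -0.41]
force: [0.9, 0.5, -2.1]
finger_gap: 0.651
```

```bash
python3 -c "
from h import *
go(.4695,.323,.08,-.34);print(tcp()[1].as_matrix().round(3)[:,0],tcp()[2]['force'])"
```

```text
now [0.4724 0.3083 0.1885] yaw -0.341 tilt 0.0159 gap 0.651 t 10.2 q [0.39, 0.51, 1.62, -0.01, 1.03, 2.3]
cmd [0.1083, -0.0073, -0.0146] -0.001
[-0.008 -0.014 -1.   ] [ 0.8861248   0.54910452 -2.13695524]
```

Emit:
step_arm(commands=[[0.02,-0.007,-0.015,0],[0.06,-0.007,-0.015,0],[0.09,-0.007,-0.015,0],[0.108,-0.007,-0.015,0],[0.108,-0.007,-0.015,0],[0.108,-0.007,-0.015,0],[0.108,-0.007,-0.015,0]])

```text
t: 10.78
tcp_pos: [0.4699, 0.3231, 0.0799]
tool_rot: [-0.572, -0.406, 0.583, -0.41]
force: [0.2, 0.4, -1.4]
finger_gap: 0.651
```

```bash
python3 -c "
from h import *
shot('wrist','w7.png')
go(.4695,.323,.054,-.34);print(tcp()[1].as_matrix().round(3)[:,0],tcp()[2]['force'])"
```

```text
now [0.4706 0.3234 0.0808] yaw -0.341 tilt 0.015 gap 0.653 t 10.83 q [0.41, 0.67, 1.68, -0.01, 0.8, 2.33]
cmd [0.0268, -0.0008, 0.0003] -0.001
[-0.007 -0.013 -1.   ] [ 1.35018451 -0.13356803 -0.36443716]
```

View pics/w7.png

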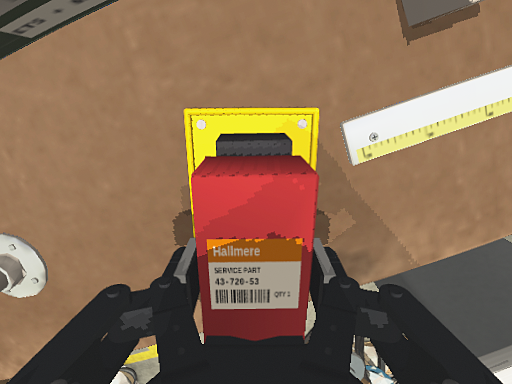

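Red box (193–317) is aligned over the black one (216–292) and the tray. Lowering.

Emit:
step_arm(commands=[[0.015,-0.001,0,0],[0.023,-0.001,0,0],[0.028,-0.001,0,0],[0.028,-0.001,0,0],[0.028,-0.001,0,0]])

```text
t: 11.25
tcp_pos: [0.4698, 0.3234, 0.0534]
tool_rot: [-0.573, -0.405, 0.582, -0.41]
force: [0.8, -0.3, -0.7]
finger_gap: 0.647
```

```bash
python3 -c "
from h import *
go(.4695,.323,.054,-.34);print(tcp()[1].as_matrix().round(3)[:,0],tcp()[2]['force'])"
```

```text
now [0.4698 0.3234 0.0534] yaw -0.341 tilt 0.0143 gap 0.647 t 11.25 q [0.41, 0.72, 1.69, -0.01, 0.74, 2.33]
cmd [-0.0006, -0.0002, 0.0005] -0.001
[-0.006 -0.013 -1.   ] [ 0.83447166 -0.29012904 -0.6796178 ]
```

Emit:
step_arm(commands=[[0.002,0,0,0],[0.003,0,0,0],[0.003,0,0,0]])

```text
t: 11.5
tcp_pos: [0.47, 0.3235, 0.053]
tool_rot: [-0.574, -0.405, 0.582, -0.411]
force: [-3.4, -1.3, 14.3]
finger_gap: 0.651
```

Emit:
step_arm(commands=[[0,0,0,0],[0,0,0,0],[0,0,0,0],[0,0,0,0]], jaw=0.0854)

```text
t: 11.83
tcp_pos: [0.4701, 0.3235, 0.053]
tool_rot: [-0.574, -0.405, 0.581, -0.411]
force: [0.0, 0.1, -0.0]
finger_gap: 0.999
```

Emit:
step_arm(commands=[[-0.02,0,0,0],[-0.06,0,0,0],[-0.1,0,0,0],[-0.12,0,0,0],[-0.12,0,0,0],[-0.12,0,0,0],[-0.12,0,0,0]])

```text
t: 12.42
tcp_pos: [0.4698, 0.3246, 0.1719]
tool_rot: [-0.573, -0.405, 0.582, -0.41]
force: [0.1, 0.6, 0.6]
finger_gap: 1.001
```

Run:
```python
from h import *
p,im=shot('wrist','w8.png')
go(.603,.1455,.13,.06);print(tcp()[1].as_matrix().round(3)[:,0],tcp()[2]['force'])
cv2.imwrite('pics/w8a.png',cv2.resize(im[90:290,170:350],None,fx=3,fy=3,interpolation=cv2.INTER_CUBIC))
```

```text
now [0.4695 0.3244 0.1713] yaw -0.341 tilt 0.0162 gap 1.0 t 12.47 q [0.41, 0.54, 1.62, -0.01, 1.0, 2.33]
cmd [0.0428, 0.1858, 0.1233] -0.401
[-0.008 -0.014 -1.   ] [-0.03511235 -0.74993     0.4379663 ]
```

View pics/w8a.png

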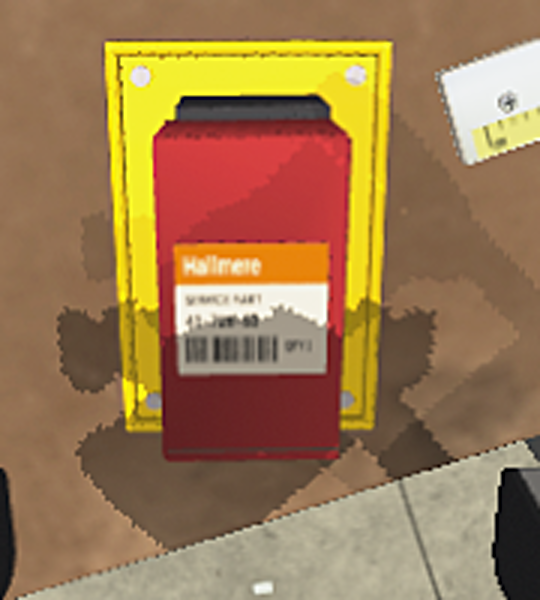

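Run:
```python
from h import *
p=np.load('pics/w8.npy',allow_pickle=True).item()
X=onplane(p,np.array([(155,137),(350,135),(340,457),(163,460)])/3+[170,90],.079)
e=np.diff(np.r_[X,X[:1]],axis=0)[:,:2]; print(X.mean(0).round(4),np.linalg.norm(e,axis=1).round(4),np.arctan2(e[:,1],e[:,0]).round(3))
```

```text
[0.4703 0.3235 0.079 ] [0.0535 0.0996 0.0552 0.0998] [-1.903  2.807  1.241 -0.353]
```

Emit:
step_arm(commands=[[0.0,0.186,0.123,-0.4],[0.0,0.186,0.123,-0.4],[0.0,0.186,0.123,-0.4],[0.0,0.186,0.123,-0.4],[0.0,0.186,0.123,-0.4],[0.0,0.186,0.123,-0.4],[0.0,0.186,0.123,-0.4],[0.0,0.186,0.123,-0.4]])

```text
t: 13.13
tcp_pos: [0.6031, 0.1449, 0.1704]
tool_rot: [0.479, 0.513, -0.492, 0.514]
force: [-1.6, 0.7, -0.3]
finger_gap: 0.999
```

Run:
```python
from h import *
p,im=shot('wrist','w9.png')
go(.603,.1455,.032,.06);print(tcp()[1].as_matrix().round(3)[:,0])
```

```text
now [0.6022 0.146  0.1707] yaw 0.058 tilt 0.0188 gap 1.001 t 13.18 q [0.06, 0.6, 1.49, -0.01, 1.07, 1.58]
cmd [0.1386, 0.0027, -0.0012] -0.002
[-0.013 -0.014 -1.   ]
```

View pics/w9.png

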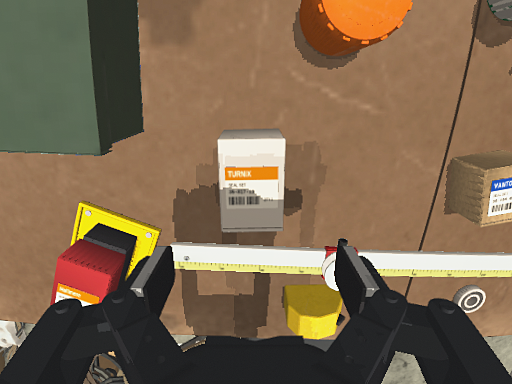

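Emit:
step_arm(commands=[[0.03,0.003,-0.001,0],[0.07,0.003,-0.001,0],[0.11,0.003,-0.001,0],[0.138,0.003,-0.001,0],[0.138,0.003,-0.001,0],[0.138,0.003,-0.001,0],[0.138,0.003,-0.001,0]])

```text
t: 13.77
tcp_pos: [0.6038, 0.1464, 0.0337]
tool_rot: [0.479, 0.514, -0.491, 0.515]
force: [0.7, -0.6, 1.1]
finger_gap: 1.001
```

Emit:
step_arm(commands=[[0,0,0,0],[0,0,0,0],[0,0,0,0],[0,0,0,0],[0,0,0,0]], jaw=0.04, grip_force=45)

```text
t: 14.18
tcp_pos: [0.6057, 0.1468, 0.0366]
tool_rot: [0.48, 0.513, -0.49, 0.516]
force: [-1.8, 0.9, 6.8]
finger_gap: 0.709
```

Emit:
step_arm(commands=[[-0.04,0,0,0],[-0.08,0,0,0],[-0.12,0,0,0],[-0.16,0,0,0],[-0.19,0,0,0],[-0.2,0,0,0],[-0.2,0,0,0],[-0.2,0,0,0]])

```text
t: 14.85
tcp_pos: [0.6061, 0.1494, 0.2364]
tool_rot: [0.48, 0.513, -0.49, 0.516]
force: [0.1, 0.0, -3.5]
finger_gap: 0.71
```

Run:
```python
from h import *
go(.455,-.396,.22,-.205);print(tcp()[1].as_matrix().round(3)[:,0])
```

```text
now [0.6061 0.1494 0.2364] yaw 0.059 tilt 0.0146 gap 0.71 t 14.85 q [0.07, 0.53, 1.42, -0.01, 1.2, 1.59]
cmd [0.0245, -0.1831, 0.5352] 0.264
[-0.007 -0.013 -1.   ]
```

Emit:
step_arm(commands=[[0.0,-0.183,0.535,0.264],[0.0,-0.183,0.535,0.264],[0.0,-0.183,0.535,0.264],[0.0,-0.183,0.535,0.264],[0.0,-0.183,0.535,0.264],[0.0,-0.183,0.535,0.264],[0.0,-0.183,0.535,0.264],[0.0,-0.183,0.535,0.264]])

```text
t: 15.52
tcp_pos: [0.5148, -0.1724, 0.2381]
tool_rot: [-0.543, -0.446, 0.554, -0.446]
force: [0.9, 0.1, -2.2]
finger_gap: 0.709
```

Run:
```python
from h import *
go(.4575,-.3965,.22,-.205);print(tcp()[1].as_matrix().round(3)[:,0])
```

```text
now [ 0.5148 -0.1724  0.2381] yaw -0.205 tilt 0.0156 gap 0.709 t 15.52 q [-0.52, 0.41, 1.63, -0.02, 1.11, 1.26]
cmd [0.021, -0.0103, 0.2308] 0.0
[-0.012 -0.01  -1.   ]
```

Emit:
step_arm(commands=[[0.0,-0.01,0.23,0],[0.0,-0.01,0.23,0],[0.0,-0.01,0.23,0],[0.0,-0.01,0.23,0],[0.0,-0.01,0.23,0],[0.0,-0.01,0.23,0],[0.0,-0.01,0.23,0],[0.0,-0.01,0.23,0]])

```text
t: 16.18
tcp_pos: [0.4563, -0.3957, 0.2375]
tool_rot: [-0.544, -0.448, 0.555, -0.443]
force: [-0.1, 1.1, -1.7]
finger_gap: 0.708
```

Run:
```python
from h import *
shot('wrist','w10.png')
go(.4575,-.3965,.06,-.205);print(tcp()[1].as_matrix().round(3)[:,0])
```

```text
now [ 0.4568 -0.3942  0.2379] yaw -0.206 tilt 0.0165 gap 0.713 t 16.23 q [-0.89, 0.49, 1.47, -0.02, 1.18, 0.89]
cmd [0.1779, 0.0038, 0.0008] -0.001
[-0.016 -0.004 -1.   ]
```

View pics/w10.png

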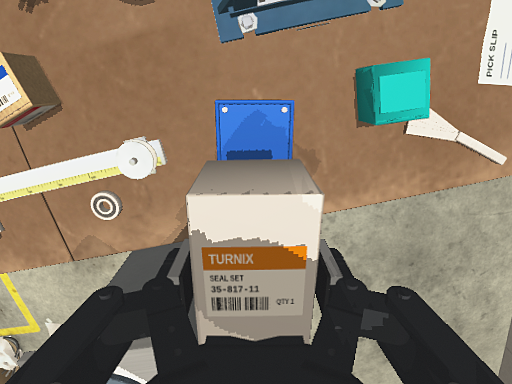

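Run:
```python
from h import *
p=np.load('pics/w10.npy',allow_pickle=True).item(); t,r,_=tcp()
X=onplane(p,[(188,195),(322,194)],t[2]+.0284); print(r.inv().apply(X-t).round(4))
print(onplane(p,[(216,100),(294,100)],.009).round(4))
```

```text
[[-0.0292  0.0423 -0.027 ]
 [-0.0288  0.0426  0.0298]]
[[ 0.5375 -0.3654  0.009 ]
 [ 0.5175 -0.4607  0.009 ]]
```

Emit:
step_arm(commands=[[0.03,0.004,0.001,0],[0.07,0.004,0.001,0],[0.11,0.004,0.001,0],[0.15,0.004,0.001,0],[0.178,0.004,0.001,0],[0.178,0.004,0.001,0],[0.178,0.004,0.001,0]])

```text
t: 16.82
tcp_pos: [0.4569, -0.3937, 0.0579]
tool_rot: [-0.543, -0.451, 0.554, -0.442]
force: [-0.4, 0.1, -0.9]
finger_gap: 0.708
```

Run:
```python
from h import *
shot('wrist','w11.png')
go(.4575,-.3965,.0406,-.205);print(tcp()[1].as_matrix().round(3)[:,0])
```

```text
now [ 0.4582 -0.3956  0.06  ] yaw -0.205 tilt 0.0168 gap 0.71 t 16.87 q [-0.89, 0.74, 1.6, -0.02, 0.81, 0.9]
cmd [0.0194, -0.0002, 0.0009] 0.0
[-0.016 -0.003 -1.   ]
```

View pics/w11.png

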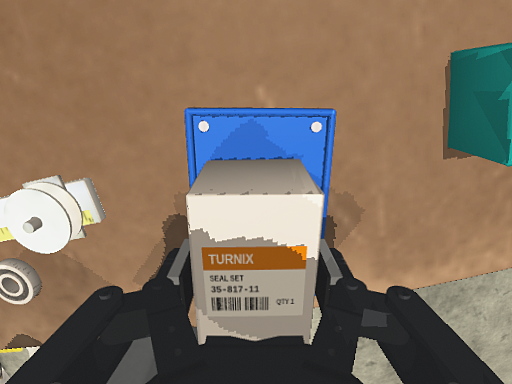

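Emit:
step_arm(commands=[[0.012,-0.001,0.001,0],[0.018,-0.001,0.001,0],[0.021,-0.001,0.001,0],[0.022,-0.001,0.001,0],[0.022,-0.001,0.001,0]])

```text
t: 17.28
tcp_pos: [0.457, -0.3965, 0.0406]
tool_rot: [-0.543, -0.449, 0.554, -0.444]
force: [-2.1, 3.2, 8.5]
finger_gap: 0.708
```

Run:
```python
from h import *
go(.4575,-.3965,.0406,-.205);print(tcp()[1].as_matrix().round(3)[:,0],tcp()[2]['force'])
```

```text
now [ 0.457  -0.3965  0.0406] yaw -0.204 tilt 0.016 gap 0.708 t 17.28 q [-0.89, 0.77, 1.61, -0.02, 0.77, 0.9]
cmd [-0.0, 0.0005, -0.0001] 0.001
[-0.015 -0.004 -1.   ] [-2.09391863  3.22590393  8.54332851]
```

Contact (8.5 N) at the expected height. Releasing.

Emit:
step_arm(commands=[[0,0,0,0],[0,0,0,0],[0,0,0,0],[0,0,0,0]], jaw=0.0854)

```text
t: 17.62
tcp_pos: [0.4572, -0.3968, 0.0409]
tool_rot: [-0.543, -0.448, 0.554, -0.444]
force: [0.4, 0.3, 0.0]
finger_gap: 1.0
```

Emit:
step_arm(commands=[[-0.02,0,0,0],[-0.06,0,0,0],[-0.1,0,0,0],[-0.14,0,0,0],[-0.16,0,0,0],[-0.16,0,0,0],[-0.16,0,0,0],[-0.16,0,0,0]])

```text
t: 18.28
tcp_pos: [0.4589, -0.3953, 0.1997]
tool_rot: [-0.543, -0.449, 0.554, -0.444]
force: [-1.7, -0.7, 0.3]
finger_gap: 0.997
```

Run:
```python
from h import *
p,im=shot('wrist','w12.png')
go(.606,-.126,.16,.21);print(tcp()[1].as_matrix().round(3)[:,0],tcp()[2]['force'])
cv2.imwrite('pics/w12a.png',cv2.resize(im[90:290,170:350],None,fx=3,fy=3,interpolation=cv2.INTER_CUBIC))
```

```text
now [ 0.4586 -0.395   0.199 ] yaw -0.205 tilt 0.0174 gap 0.997 t 18.33 q [-0.89, 0.54, 1.51, -0.02, 1.1, 0.89]
cmd [0.0359, 0.0903, -0.2935] -0.415
[-0.017 -0.002 -1.   ] [0.0908254  0.34000394 0.06988732]
```

View pics/w12a.png

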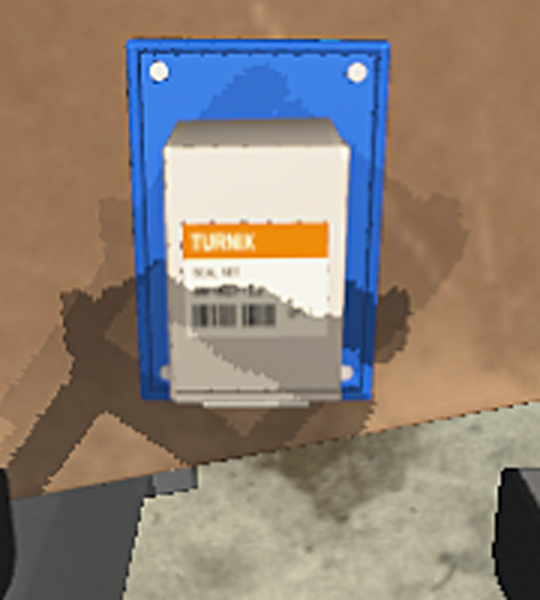

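Run:
```python
from h import *
p=np.load('pics/w12.npy',allow_pickle=True).item()
for px,z in (([(164,145),(350,145),(341,398),(172,400)],.069),([(127,40),(389,40),(372,400),(142,400)],.009)):
    X=onplane(p,np.array(px)/3+[170,90],z)
    e=np.diff(np.r_[X,X[:1]],axis=0)[:,:2]; print(X.mean(0).round(4),np.linalg.norm(e,axis=1).round(4),np.arctan2(e[:,1],e[:,0]).round(3))
```

```text
[ 0.4548 -0.3962  0.069 ] [0.0592 0.0892 0.0597 0.0898] [-1.776  2.94   1.377 -0.207]
[ 0.4545 -0.3972  0.009 ] [0.0982 0.1494 0.0993 0.1491] [-1.775  2.94   1.364 -0.208]
```

Emit:
step_arm(commands=[[0.0,0.09,-0.293,-0.415],[0.0,0.09,-0.293,-0.415],[0.0,0.09,-0.293,-0.415],[0.0,0.09,-0.293,-0.415],[0.0,0.09,-0.293,-0.415],[0.0,0.09,-0.293,-0.415],[0.0,0.09,-0.293,-0.415],[0.0,0.09,-0.293,-0.415]])

```text
t: 19.0
tcp_pos: [0.6069, -0.1208, 0.1934]
tool_rot: [0.439, 0.557, -0.448, 0.545]
force: [-0.4, -0.1, -0.0]
finger_gap: 0.998
```

Emit:
step_arm(commands=[[0.02,0,0,0],[0.03,0,0,0],[0.03,0,0,0]])

```text
t: 19.25
tcp_pos: [0.6031, -0.1198, 0.1589]
tool_rot: [0.438, 0.56, -0.449, 0.541]
force: [-0.2, 0.6, 0.6]
finger_gap: 0.999
```

Run:
```python
from h import *
p,im=shot('wrist','w13.png')
go(.606,-.126,.024,.21);print(tcp()[1].as_matrix().round(3)[:,0],tcp()[2]['force'])
cv2.imwrite('pics/w13a.png',cv2.resize(im[110:290,160:350],None,fx=3.3,fy=3.3,interpolation=cv2.INTER_CUBIC))
```

```text
now [ 0.6041 -0.1208  0.1605] yaw 0.214 tilt 0.0271 gap 1.003 t 19.3 q [-0.38, 0.61, 1.5, -0.01, 1.06, 0.99]
cmd [0.1364, 0.0043, 0.0067] 0.004
[-0.027  0.004 -1.   ] [-0.54204688 -0.40967184 -0.03589849]
```

View pics/w13a.png

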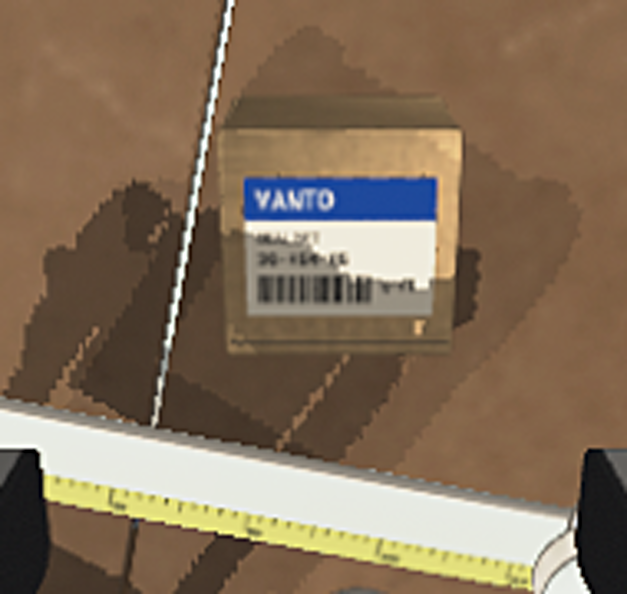

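Run:
```python
from h import *
p=np.load('pics/w13.npy',allow_pickle=True).item()
X=onplane(p,np.array([(220,128),(462,130),(450,352),(228,352)])/3.3+[160,110],.055)
e=np.diff(np.r_[X,X[:1]],axis=0)[:,:2]; print(X.mean(0).round(4),np.linalg.norm(e,axis=1).round(4),np.arctan2(e[:,1],e[:,0]).round(3))
```

```text
[ 0.6069 -0.1256  0.055 ] [0.0638 0.0646 0.0638 0.0652] [-1.361 -2.924  1.791  0.217]
```

Emit:
step_arm(commands=[[0.03,0.004,0.006,0]])

```text
t: 19.38
tcp_pos: [0.6117, -0.1277, 0.1351]
tool_rot: [0.44, 0.555, -0.448, 0.546]
force: [1.8, -0.3, -0.2]
finger_gap: 0.999
```

Run:
```python
from h import *
go(.606,-.126,.024,.21);print(tcp()[1].as_matrix().round(3)[:,0],tcp()[2]['force'])
```

```text
now [ 0.6117 -0.1277  0.1351] yaw 0.213 tilt 0.0171 gap 0.999 t 19.38 q [-0.38, 0.65, 1.5, -0.01, 1.0, 0.98]
cmd [0.1112, -0.0033, -0.0025] 0.003
[-0.017 -0.    -1.   ] [ 1.76533276 -0.32232497 -0.17279203]
```

Emit:
step_arm(commands=[[0.03,-0.003,-0.002,0]])

```text
t: 19.47
tcp_pos: [0.6098, -0.1294, 0.1057]
tool_rot: [0.441, 0.553, -0.448, 0.547]
force: [-0.3, -0.1, -0.3]
finger_gap: 1.005
```

Run:
```python
from h import *
go(.6065,-.126,.026,.213);print(tcp()[1].as_matrix().round(3)[:,0],tcp()[2]['force'])
```

```text
now [ 0.6098 -0.1294  0.1057] yaw 0.211 tilt 0.0126 gap 1.005 t 19.47 q [-0.38, 0.69, 1.53, -0.01, 0.94, 0.98]
cmd [0.0797, -0.0015, -0.004] -0.002
[-0.012 -0.003 -1.   ] [-0.25422293 -0.07414949 -0.31036113]
```

Emit:
step_arm(commands=[[0.02,-0.001,-0.004,0],[0.04,-0.001,-0.004,0],[0.06,-0.001,-0.004,0],[0.075,-0.001,-0.004,0],[0.08,-0.001,-0.004,0],[0.08,-0.001,-0.004,0]])

```text
t: 19.97
tcp_pos: [0.6058, -0.127, 0.0245]
tool_rot: [0.441, 0.553, -0.449, 0.546]
force: [-0.5, 0.3, 1.8]
finger_gap: 0.999
```

Emit:
step_arm(commands=[[0,0,0,0],[0,0,0,0],[0,0,0,0],[0,0,0,0],[0,0,0,0]], jaw=0.045, grip_force=45)

```text
t: 20.38
tcp_pos: [0.6068, -0.1276, 0.0259]
tool_rot: [0.441, 0.552, -0.449, 0.547]
force: [-0.5, -1.7, 4.0]
finger_gap: 0.769
```

Run:
```python
from h import *
go(.6065,-.126,.026,.213);print(tcp()[1].as_matrix().round(3)[:,0],tcp()[2]['force'])
```

```text
now [ 0.6068 -0.1276  0.0259] yaw 0.209 tilt 0.013 gap 0.769 t 20.38 q [-0.38, 0.8, 1.57, -0.01, 0.78, 0.99]
cmd [-0.0001, 0.0001, -0.0017] -0.004
[-0.013 -0.003 -1.   ] [-0.54461363 -1.68844601  3.9723898 ]
```

Emit:
step_arm(commands=[[-0.04,0,0,0],[-0.08,0,0,0],[-0.12,0,0,0],[-0.16,0,0,0],[-0.18,0,0,0],[-0.18,0,0,0],[-0.18,0,0,0],[-0.18,0,0,0]])

```text
t: 21.05
tcp_pos: [0.6075, -0.1263, 0.2041]
tool_rot: [0.441, 0.553, -0.449, 0.546]
force: [-1.2, 0.3, -2.1]
finger_gap: 0.771
```

Run:
```python
from h import *
go(.4548,-.3962,.2,-.206);print(tcp()[1].as_matrix().round(3)[:,0],tcp()[2]['force'])
```

```text
now [ 0.6075 -0.1263  0.2041] yaw 0.209 tilt 0.0162 gap 0.771 t 21.05 q [-0.38, 0.56, 1.46, -0.01, 1.14, 0.98]
cmd [0.0071, -0.2054, 0.2323] 0.415
[-0.016 -0.002 -1.   ] [-1.15715448  0.34427609 -2.14505353]
```

Emit:
step_arm(commands=[[0.0,-0.205,0.232,0.415],[0.0,-0.205,0.232,0.415],[0.0,-0.205,0.232,0.415],[0.0,-0.205,0.232,0.415],[0.0,-0.205,0.232,0.415],[0.0,-0.205,0.232,0.415],[0.0,-0.205,0.232,0.415],[0.0,-0.205,0.232,0.415]])

```text
t: 21.72
tcp_pos: [0.4515, -0.3994, 0.2041]
tool_rot: [-0.544, -0.449, 0.555, -0.441]
force: [-0.2, -0.3, -1.1]
finger_gap: 0.769
```

Emit:
step_arm(commands=[[0.0,0,0,0],[0.03,0,0,0],[0.06,0,0,0],[0.06,0,0,0],[0.06,0,0,0]])

```text
t: 22.13
tcp_pos: [0.4489, -0.3965, 0.1408]
tool_rot: [-0.544, -0.453, 0.555, -0.438]
force: [-0.3, -0.3, -0.9]
finger_gap: 0.767
```

Run:
```python
from h import *
shot('wrist','w14.png')
go(.4548,-.3962,.115,-.206);print(tcp()[1].as_matrix().round(3)[:,0],tcp()[2]['force'])
```

```text
now [ 0.4502 -0.3981  0.1429] yaw -0.208 tilt 0.0225 gap 0.763 t 22.18 q [-0.9, 0.61, 1.56, -0.02, 0.98, 0.89]
cmd [0.0278, 0.0047, -0.0028] -0.002
[-0.022  0.003 -1.   ] [-0.33248631  0.92532015 -0.47054691]
```

View pics/w14.png

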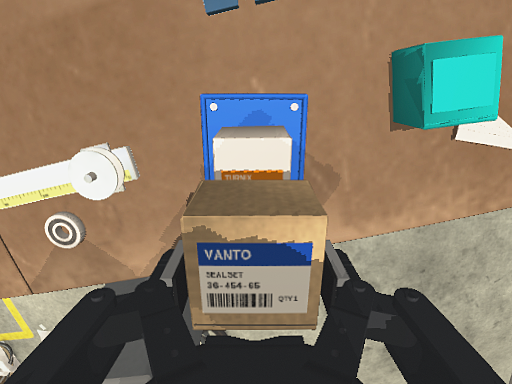

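Run:
```python
from h import *
p=np.load('pics/w14.npy',allow_pickle=True).item(); t,r,_=tcp()
X=onplane(p,[(181,216),(326,215),(318,325),(191,327)],t[2]+.0291); Y=r.inv().apply(X-t); print(Y.round(4),Y.mean(0),X.mean(0))
W=onplane(p,[(213,138),(291,138)],.069); print(W, W.mean(0)-0.046*np.array([np.cos(-.206),np.sin(-.206),0]))
```

```text
[[-0.0299  0.0324 -0.0328]
 [-0.0298  0.0329  0.0289]
 [-0.0284 -0.0289  0.0308]
 [-0.0285 -0.0303 -0.0339]] [-0.02914487  0.00153107 -0.00172772] [ 0.45271559 -0.39676041  0.17195975]
[[ 0.50435284 -0.3761988   0.069     ]
 [ 0.49231722 -0.43319833  0.069     ]] [ 0.45330761 -0.39528944  0.069     ]
```

Emit:
step_arm(commands=[[0.015,0.003,-0.002,0],[0.03,0.003,-0.002,0],[0.04,0.003,-0.002,0],[0.045,0.003,-0.002,0],[0.048,0.003,-0.002,0],[0.048,0.003,-0.002,0]])

```text
t: 22.68
tcp_pos: [0.4529, -0.3968, 0.0954]
tool_rot: [-0.544, -0.451, 0.555, -0.44]
force: [0.4, 0.2, -1.3]
finger_gap: 0.769
```

Run:
```python
from h import *
go(.453,-.3967,.095,-.206);print(tcp()[1].as_matrix().round(3)[:,0],tcp()[2]['force'])
```

```text
now [ 0.4529 -0.3968  0.0954] yaw -0.208 tilt 0.0217 gap 0.769 t 22.68 q [-0.9, 0.68, 1.59, -0.02, 0.89, 0.89]
cmd [0.0004, 0.0001, -0.0001] -0.002
[-0.022  0.002 -1.   ] [ 0.38995416  0.2295368  -1.28609168]
```

Emit:
step_arm(commands=[[0.001,0,0,0],[0.002,0,0,0],[0.002,0,0,0]])

```text
t: 22.93
tcp_pos: [0.4534, -0.3975, 0.0949]
tool_rot: [-0.544, -0.45, 0.555, -0.441]
force: [-0.4, 0.6, 4.4]
finger_gap: 0.767
```

Emit:
step_arm(commands=[[0,0,0,0],[0,0,0,0],[0,0,0,0],[0,0,0,0]], jaw=0.0854)

```text
t: 23.27
tcp_pos: [0.4535, -0.3976, 0.095]
tool_rot: [-0.544, -0.45, 0.555, -0.441]
force: [0.5, 0.2, 0.2]
finger_gap: 1.001
```

Run:
```python
from h import *
go(.453,-.3967,.095,-.206);print(tcp()[1].as_matrix().round(3)[:,0],tcp()[2]['force'])
```

```text
now [ 0.4535 -0.3976  0.095 ] yaw -0.208 tilt 0.02 gap 1.001 t 23.27 q [-0.9, 0.68, 1.59, -0.02, 0.89, 0.89]
cmd [-0.0, -0.0006, -0.0007] -0.002
[-0.02  0.   -1.  ] [0.50424385 0.24205338 0.23584523]
```

Emit:
step_arm(commands=[[-0.02,0,0,0],[-0.05,0,0,0],[-0.09,0,0,0],[-0.12,0,0,0],[-0.14,0,0,0],[-0.14,0,0,0],[-0.14,0,0,0],[-0.14,0,0,0]])

```text
t: 23.93
tcp_pos: [0.4556, -0.3968, 0.2338]
tool_rot: [-0.544, -0.451, 0.555, -0.44]
force: [-0.0, -0.3, -0.3]
finger_gap: 1.002
```

Run:
```python
from h import *
p,im=shot('wrist','w15.png')
go(.433,-.175,.2,-.2);print(tcp()[1].as_matrix().round(3)[:,0],tcp()[2]['force'])
cv2.imwrite('pics/w15a.png',cv2.resize(im[90:290,170:350],None,fx=3,fy=3,interpolation=cv2.INTER_CUBIC))
cv2.imwrite('pics/w15b.png',cv2.resize(im[160:280,20:170],None,fx=4,fy=4,interpolation=cv2.INTER_CUBIC))
```

```text
now [ 0.4554 -0.3966  0.2332] yaw -0.208 tilt 0.0223 gap 1.002 t 23.98 q [-0.89, 0.5, 1.47, -0.02, 1.18, 0.89]
cmd [0.0344, -0.0671, -0.2123] -0.008
[-0.022  0.003 -1.   ] [-0.41923076 -0.42259022 -0.04869338]
```

View pics/w15a.png

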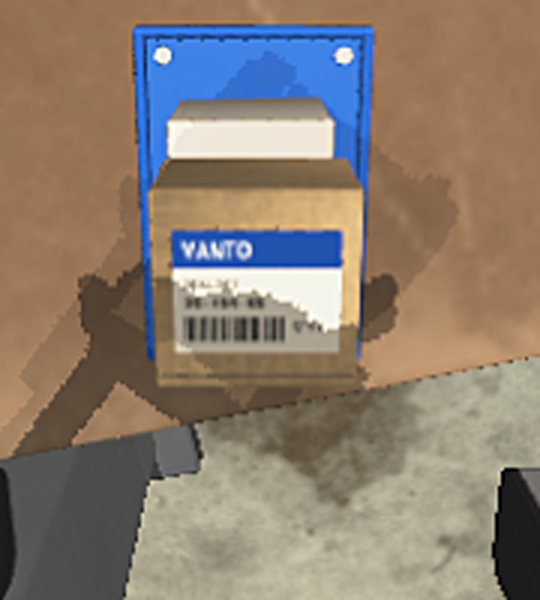

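View pics/w15.png

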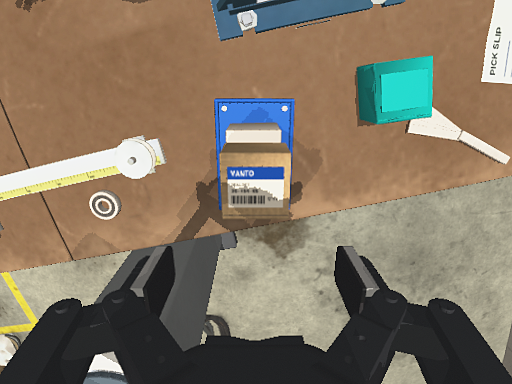

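Run:
```python
from h import *
p=np.load('pics/w15.npy',allow_pickle=True).item(); im=cv2.imread('pics/w15.png')
X=onplane(p,np.array([(151,193),(363,190),(358,385),(158,385)])/3+[170,90],.124)
e=np.diff(np.r_[X,X[:1]],axis=0)[:,:2]; print(X.mean(0).round(4),np.linalg.norm(e,axis=1).round(4),np.arctan2(e[:,1],e[:,0]).round(3))
g=cv2.cvtColor(im,cv2.COLOR_BGR2HSV)[185:226,84:126]; m=((g[:,:,1]<60)).astype(np.uint8)
cs=cv2.findContours(m,0,1)[0]; c=max(cs,key=cv2.contourArea); el=cv2.fitEllipse(cv2.convexHull(c)); print(el)
print(onplane(p,[(el[0][0]+84,el[0][1]+185)],.009))
```

```text
[ 0.4533 -0.3978  0.124 ] [0.0634 0.0643 0.0649 0.0633] [-1.765  2.953  1.362 -0.212]
((20.701181411743164, 19.350282669067383), (28.54688262939453, 31.747705459594727), 112.97956085205078)
[[ 0.43318945 -0.17554413  0.009     ]]
```

View pics/w15b.png

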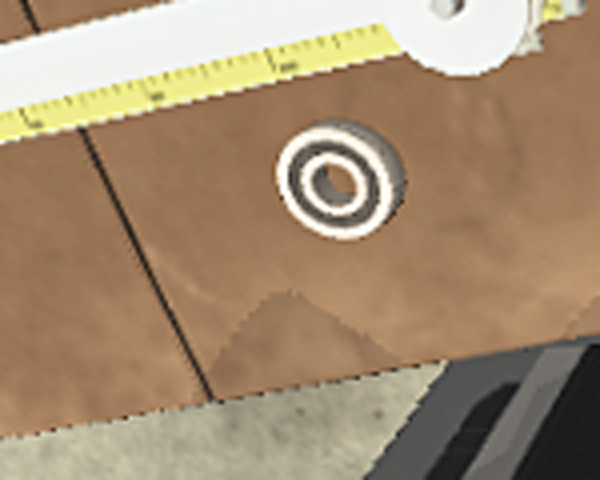

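Run:
```python
from h import *
go(.4332,-.1755,.13,-0.0)
```

```text
now [ 0.4554 -0.3966  0.2332] yaw -0.208 tilt 0.0223 gap 1.002 t 23.98 q [-0.89, 0.5, 1.47, -0.02, 1.18, 0.89]
cmd [0.1043, -0.0652, -0.2119] -0.208
```

Emit:
step_arm(commands=[[0.0,-0.065,-0.212,-0.208],[0.0,-0.065,-0.212,-0.208],[0.0,-0.065,-0.212,-0.208],[0.0,-0.065,-0.212,-0.208],[0.06,-0.065,-0.212,-0.208],[0.1,-0.065,-0.212,-0.208],[0.1,-0.065,-0.212,-0.208],[0.1,-0.065,-0.212,-0.208]], jaw=0.065)

```text
t: 24.65
tcp_pos: [0.4277, -0.1697, 0.1288]
tool_rot: [0.494, 0.513, -0.505, 0.488]
force: [-0.9, -0.4, -0.6]
finger_gap: 0.762
```

Run:
```python
from h import *
p,im=shot('wrist','w16.png')
go(.4332,-.1755,.002,0);print(tcp()[1].as_matrix().round(3)[:,0])
```

```text
now [ 0.4303 -0.1725  0.1312] yaw 0.002 tilt 0.0328 gap 0.761 t 24.7 q [-0.62, 0.49, 1.9, -0.02, 0.78, 0.96]
cmd [0.129, 0.007, 0.0042] 0.002
[-0.031  0.009 -0.999]
```

View pics/w16.png

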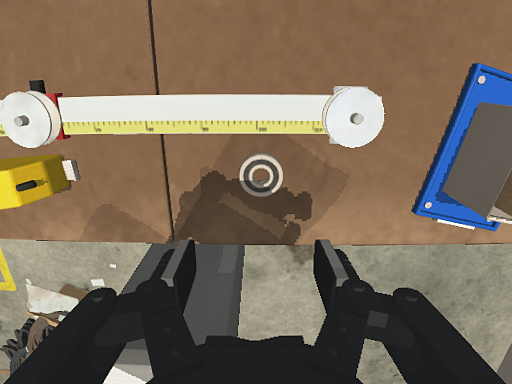

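Bearing (261,175) is slightly right of midline and clear of the ruler. I'm descending in short calls, which also takes out some tool tilt.

Emit:
step_arm(commands=[[0.03,0.007,0.004,0]])

```text
t: 24.78
tcp_pos: [0.4391, -0.1782, 0.1041]
tool_rot: [0.494, 0.508, -0.504, 0.493]
force: [1.4, -0.9, 0.8]
finger_gap: 0.76
```

Emit:
step_arm(commands=[[0.03,0.0,0.0,0]])

```text
t: 24.87
tcp_pos: [0.4415, -0.1809, 0.0749]
tool_rot: [0.495, 0.505, -0.504, 0.496]
force: [-0.2, -0.6, 0.2]
finger_gap: 0.761
```

Run:
```python
from h import *
go(.4332,-.1755,.002,0);print(tcp()[1].as_matrix().round(3)[:,0])
```

```text
now [ 0.4415 -0.1809  0.0749] yaw 0.002 tilt 0.0187 gap 0.761 t 24.87 q [-0.62, 0.61, 1.92, -0.02, 0.63, 0.97]
cmd [0.073, -0.0069, -0.0054] 0.002
[-0.019 -0.    -1.   ]
```

Emit:
step_arm(commands=[[0.025,-0.007,-0.005,0]])

```text
t: 24.95
tcp_pos: [0.4377, -0.1795, 0.0501]
tool_rot: [-0.495, -0.502, 0.504, -0.499]
force: [-0.0, 0.5, -0.6]
finger_gap: 0.761
```

Run:
```python
from h import *
go(.4332,-.1755,.002,0);print(tcp()[1].as_matrix().round(3)[:,0])
```

```text
now [ 0.4377 -0.1795  0.0501] yaw 0.002 tilt 0.0133 gap 0.761 t 24.95 q [-0.62, 0.65, 1.94, -0.02, 0.55, 0.97]
cmd [0.0481, -0.0039, -0.0042] 0.002
[-0.012 -0.005 -1.   ]
```

Emit:
step_arm(commands=[[0.01,-0.004,-0.004,0],[0.03,-0.004,-0.004,0],[0.04,-0.004,-0.004,0],[0.046,-0.004,-0.004,0],[0.048,-0.004,-0.004,0],[0.048,-0.004,-0.004,0]])

```text
t: 25.45
tcp_pos: [0.4337, -0.1765, 0.0024]
tool_rot: [-0.495, -0.502, 0.504, -0.499]
force: [-0.5, -0.0, 0.1]
finger_gap: 0.762
```

Run:
```python
from h import *
p,im=shot('wrist','w17.png')
go(.4332,-.1755,.001,0);print(tcp()[1].as_matrix().round(3)[:,0],telemetry.sense()['force'])
```

```text
now [ 0.4337 -0.1764  0.0027] yaw 0.001 tilt 0.0126 gap 0.761 t 25.5 q [-0.62, 0.75, 1.97, -0.03, 0.43, 0.98]
cmd [0.0017, -0.0005, -0.0009] 0.001
[-0.011 -0.006 -1.   ] [-0.67839317 -0.58061483 -0.35579317]
```

View pics/w17.png

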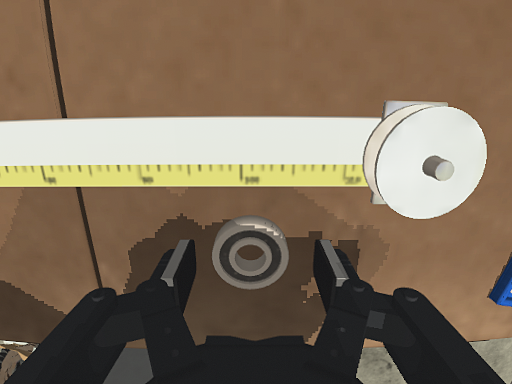

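Run:
```python
from h import *
p=np.load('pics/w17.npy',allow_pickle=True).item()
print(proj(p,[[.4337,-.1764,.011],[.4337,-.1764-.032,.015],[.4337,-.1764+.032,.015]]))
print(onplane(p,[(250,258),(251,252)],.011))
```

```text
[[254.87173703 256.12640319]
 [315.1576957  259.92898188]
 [194.5383684  260.1371144 ]]
[[ 0.4325197  -0.17375585  0.011     ]
 [ 0.43628821 -0.17430802  0.011     ]]
```

Emit:
step_arm(commands=[[0.001,0,0,0],[0.001,0,0,0],[0.001,0,0,0],[0.001,0,0,0],[0.001,0,0,0]], jaw=0.03, grip_force=35)

```text
t: 25.92
tcp_pos: [0.4343, -0.1768, 0.0027]
tool_rot: [-0.495, -0.501, 0.504, -0.5]
force: [-0.4, 0.7, 5.7]
finger_gap: 0.461
```

Run:
```python
from h import *
p,im=shot('wrist','w18.png')
go(.4703,.3235,.2,0);print(tcp()[1].as_matrix().round(3)[:,0],telemetry.sense()['force'])
cv2.imwrite('pics/w18a.png',cv2.resize(im[200:384,130:370],None,fx=3,fy=3,interpolation=cv2.INTER_CUBIC))
```

```text
now [ 0.4343 -0.1768  0.0027] yaw 0.002 tilt 0.0119 gap 0.461 t 25.97 q [-0.62, 0.75, 1.97, -0.03, 0.42, 0.98]
cmd [-0.2012, 0.0349, -0.4988] 0.002
[-0.01  -0.007 -1.   ] [-6.69080241e-04  1.72464490e-01  5.24184066e+00]
```

View pics/w18a.png

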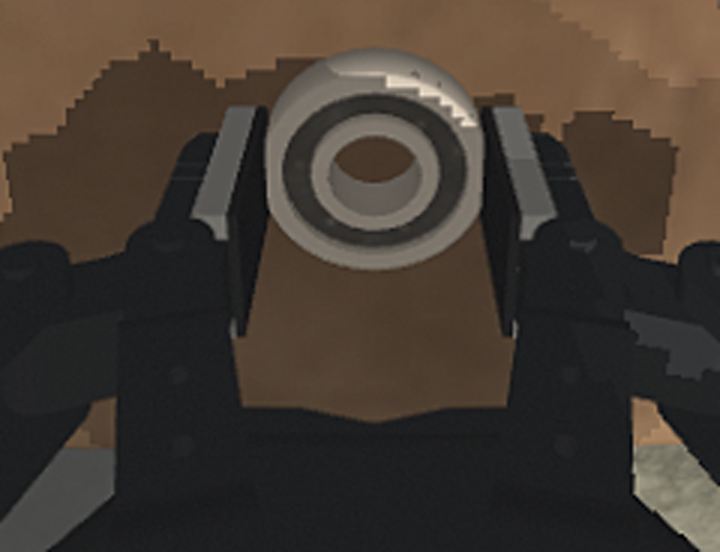

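Emit:
step_arm(commands=[[-0.02,0,0,0],[-0.05,0,0,0],[-0.09,0,0,0],[-0.13,0,0,0],[-0.17,0,0,0],[-0.2,0,0,0],[-0.2,0,0,0],[-0.2,0,0,0]])

```text
t: 26.63
tcp_pos: [0.4371, -0.1758, 0.2049]
tool_rot: [-0.496, -0.499, 0.503, -0.502]
force: [0.4, 0.4, -1.1]
finger_gap: 0.457
```

Run:
```python
from h import *
p,im=shot('wrist','w19.png')
go(.4703,.3235,.2,0);print(tcp()[1].as_matrix().round(3)[:,0],telemetry.sense()['force'])
cv2.imwrite('pics/w19a.png',cv2.resize(im[200:384,130:370],None,fx=3,fy=3,interpolation=cv2.INTER_CUBIC))
```

```text
now [ 0.4359 -0.1751  0.2032] yaw 0.002 tilt 0.0116 gap 0.458 t 26.68 q [-0.61, 0.36, 1.84, -0.01, 0.94, 0.96]
cmd [-0.001, 0.0353, -0.4985] 0.002
[-0.009 -0.008 -1.   ] [-0.18189832  0.23874126  0.0562235 ]
```

View pics/w19a.png

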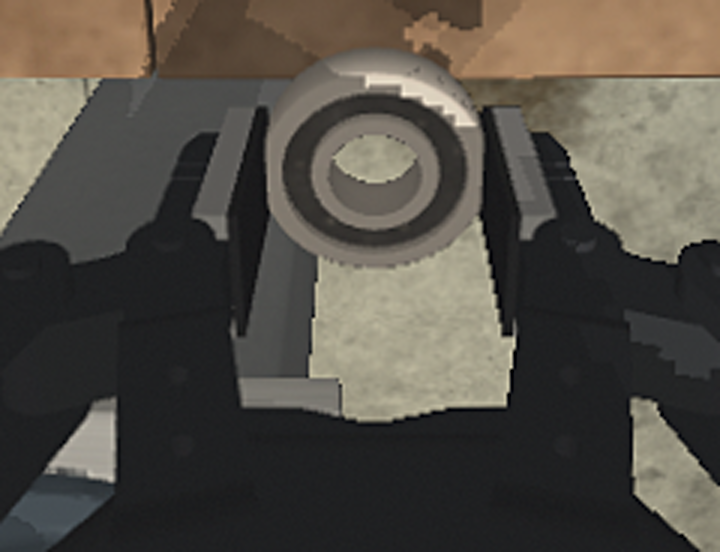

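Run:
```python
from h import *
p=np.load('pics/w19.npy',allow_pickle=True).item(); t,r,_=tcp()
print(r.inv().apply(onplane(p,[(255,256.7)],t[2]+.0083)-t))
```

```text
[[-0.00828992 -0.00060862  0.00069852]]
```

Emit:
step_arm(commands=[[0.0,0.035,-0.498,0],[0.0,0.035,-0.498,0],[0.0,0.035,-0.498,0],[0.0,0.035,-0.498,0],[0.0,0.035,-0.498,0],[0.0,0.035,-0.498,0],[0.0,0.035,-0.498,0],[0.0,0.035,-0.498,0]])

```text
t: 27.35
tcp_pos: [0.4568, 0.159, 0.1981]
tool_rot: [-0.494, -0.502, 0.505, -0.499]
force: [0.6, 0.2, -0.2]
finger_gap: 0.46
```

Run:
```python
from h import *
go(.4703,.3235,.2,0);print(tcp()[1].as_matrix().round(3)[:,0])
```

```text
now [0.4568 0.159  0.1981] yaw 0.002 tilt 0.0161 gap 0.46 t 27.35 q [0.11, 0.39, 1.8, -0.01, 0.96, 1.68]
cmd [-0.0035, 0.0138, -0.1644] 0.002
[-0.014 -0.008 -1.   ]
```

Emit:
step_arm(commands=[[0.0,0.014,-0.164,0],[0.0,0.014,-0.164,0],[0.0,0.014,-0.164,0],[0.0,0.014,-0.164,0],[0.02,0.014,-0.164,0],[0.05,0.014,-0.164,0],[0.07,0.014,-0.164,0],[0.07,0.014,-0.164,0]])

```text
t: 28.02
tcp_pos: [0.4645, 0.3207, 0.1201]
tool_rot: [-0.489, -0.504, 0.51, -0.497]
force: [-0.5, -0.6, -0.1]
finger_gap: 0.456
```

Run:
```python
from h import *
p,im=shot('wrist','w20.png')
go(.4703,.3235,.082,0);print(tcp()[1].as_matrix().round(3)[:,0],telemetry.sense()['force'])
```

```text
now [0.4662 0.3212 0.1224] yaw 0.002 tilt 0.0265 gap 0.458 t 28.07 q [0.41, 0.61, 1.66, -0.0, 0.9, 1.98]
cmd [0.0402, 0.0051, -0.0028] 0.002
[-0.023 -0.013 -1.   ] [ 0.43389428 -0.23576125 -0.04332803]
```

View pics/w20.png

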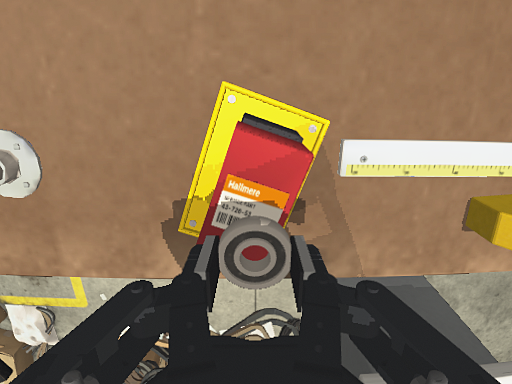

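Run:
```python
from h import *
im=cv2.imread('pics/w20.png'); p=np.load('pics/w20.npy',allow_pickle=True).item()
print(proj(p,[[.4703,.3235,.079]]))
c,s=np.cos(-.34),np.sin(-.34)
print(proj(p,[[.4703+c*a-s*b,.3235+s*a+c*b,.079] for a,b in ((.051,.028),(.051,-.028),(-.051,-.028),(-.051,.028))]))
cv2.imwrite('pics/w20a.png',cv2.resize(im[90:300,170:350],None,fx=3.3,fy=2.8,interpolation=cv2.INTER_CUBIC))
```

```text
[[250.03831211 209.14997876]]
[[234.96538675 125.52957582]
 [316.27564696 154.72891609]
 [262.34379953 277.02785657]
 [192.05941812 256.62843134]]
```

View pics/w20a.png

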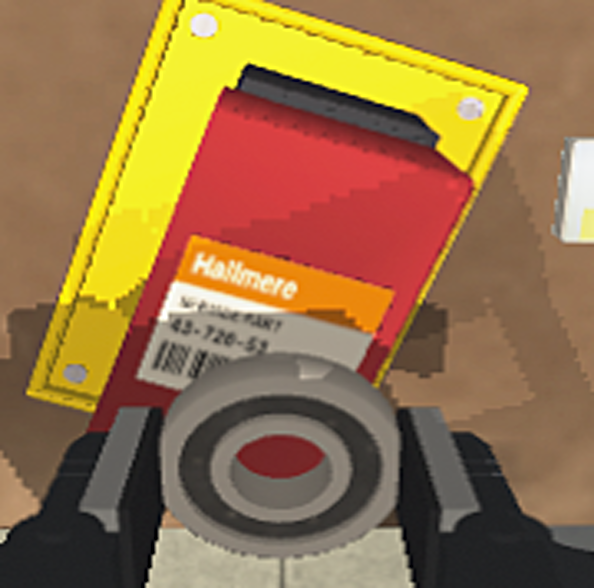

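Emit:
step_arm(commands=[[0.015,0.005,-0.003,0]])

```text
t: 28.15
tcp_pos: [0.4717, 0.3244, 0.1086]
tool_rot: [-0.491, -0.503, 0.508, -0.498]
force: [2.6, 0.4, 0.3]
finger_gap: 0.457
```

Run:
```python
from h import *
go(.4708,.3242,.082,0);print(tcp()[1].as_matrix().round(3)[:,0],telemetry.sense()['force'])
```

```text
now [0.4717 0.3244 0.1086] yaw 0.002 tilt 0.0237 gap 0.457 t 28.15 q [0.41, 0.63, 1.65, -0.0, 0.88, 1.98]
cmd [0.0266, -0.0004, -0.0002] 0.002
[-0.021 -0.012 -1.   ] [2.55004695 0.40840143 0.34007655]
```

Emit:
step_arm(commands=[[0.01,0,0,0],[0.018,0,0,0],[0.023,0,0,0],[0.026,0,0,0],[0.026,0,0,0],[0.026,0,0,0]])

```text
t: 28.65
tcp_pos: [0.4714, 0.3241, 0.0831]
tool_rot: [-0.492, -0.503, 0.507, -0.498]
force: [0.8, -0.8, -0.5]
finger_gap: 0.461
```

Run:
```python
from h import *
go(.4708,.3242,.0817,0);print(tcp()[1].as_matrix().round(3)[:,0],telemetry.sense()['force'])
```

```text
now [0.4714 0.3241 0.0831] yaw 0.002 tilt 0.023 gap 0.461 t 28.65 q [0.41, 0.67, 1.67, -0.0, 0.82, 1.98]
cmd [0.0014, -0.0006, -0.0002] 0.002
[-0.02  -0.011 -1.   ] [ 0.7629888  -0.81317557 -0.45088573]
```

Emit:
step_arm(commands=[[0.002,0,0,0],[0.002,0,0,0],[0.002,0,0,0]])

```text
t: 28.9
tcp_pos: [0.4719, 0.3243, 0.0819]
tool_rot: [-0.492, -0.502, 0.507, -0.498]
force: [0.3, -0.2, 2.4]
finger_gap: 0.46
```

Run:
```python
from h import *
go(.4708,.3242,.0817,0);print(tcp()[1].as_matrix().round(3)[:,0],telemetry.sense()['force'])
```

```text
now [0.4719 0.3243 0.0819] yaw 0.002 tilt 0.0213 gap 0.46 t 28.9 q [0.41, 0.67, 1.67, -0.0, 0.82, 1.98]
cmd [0.0002, -0.0011, 0.0001] 0.002
[-0.019 -0.011 -1.   ] [ 0.34891764 -0.20937465  2.43325253]
```

Contact is light (2.4 N). Releasing and lifting clear.

Emit:
step_arm(commands=[[0,0,0,0],[0,0,0,0],[0,0,0,0],[0,0,0,0]], jaw=0.075)

```text
t: 29.23
tcp_pos: [0.4718, 0.3243, 0.0818]
tool_rot: [-0.492, -0.502, 0.507, -0.498]
force: [-0.5, -0.4, 0.0]
finger_gap: 0.878
```

Emit:
step_arm(commands=[[-0.02,0,0,0],[-0.05,0,0,0],[-0.09,0,0,0],[-0.12,0,0,0],[-0.14,0,0,0],[-0.14,0,0,0],[-0.14,0,0,0],[-0.14,0,0,0]])

```text
t: 29.9
tcp_pos: [0.4735, 0.3253, 0.2208]
tool_rot: [-0.491, -0.503, 0.508, -0.498]
force: [1.0, -0.4, -0.7]
finger_gap: 0.877
```

Run:
```python
from h import *
p,im=shot('wrist','w21.png')
print(telemetry.sense()['force'],telemetry.sense()['t'])
cv2.imwrite('pics/w21a.png',cv2.resize(im[90:290,170:350],None,fx=3,fy=3,interpolation=cv2.INTER_CUBIC))
for n in ('side','scene'): shot(n,n+'9.png')
```

```text
[-0.33045599  0.83265171  0.39523514] 29.95
```

View pics/w21a.png

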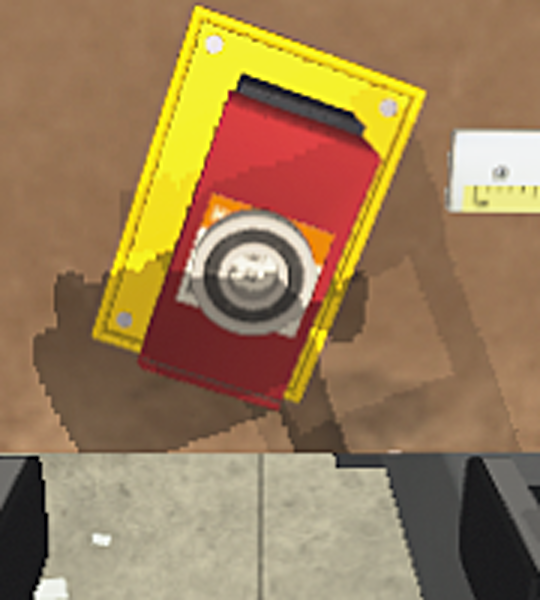

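View pics/side9.png

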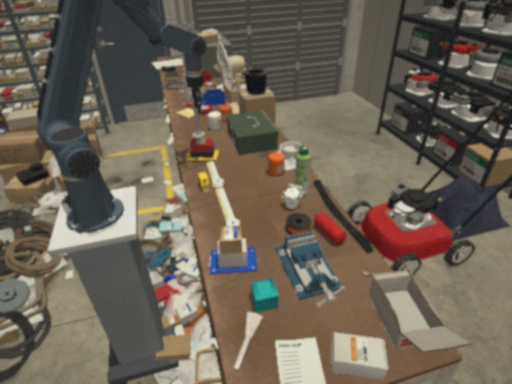

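View pics/scene9.png

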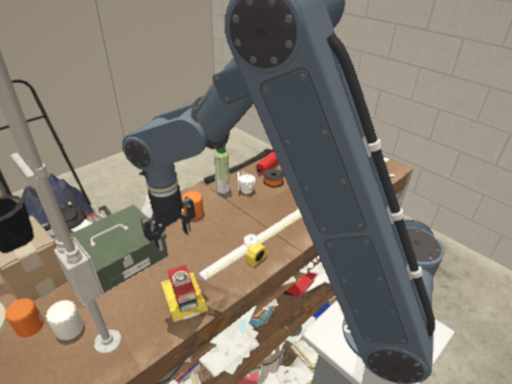

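Run:
```python
from h import *
p=np.load('pics/w21.npy',allow_pickle=True).item()
f=lambda q,z: onplane(p,np.array(q)/3+[170,90],z)
X=f([(232,92),(380,158),(285,405),(140,365)],.079); print(X.mean(0)); print(f([(253,272),(253,278)],.09))
for n in ('side','scene'):
    im=cv2.imread(f'pics/{n}9.png'); a=im[120:290,170:340] if n=='side' else im[150:330,140:320]
    cv2.imwrite(f'pics/{n}9a.png',cv2.resize(a,None,fx=3.3,fy=3.3,interpolation=cv2.INTER_CUBIC))
```

```text
[0.47146385 0.32241284 0.079     ]
[[0.47139977 0.32415917 0.09      ]
 [0.46928677 0.32415315 0.09      ]]
```

View pics/side9a.png

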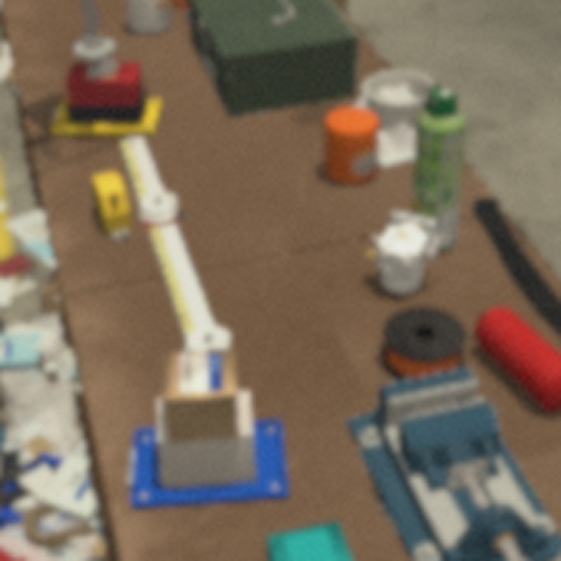

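View pics/scene9a.png

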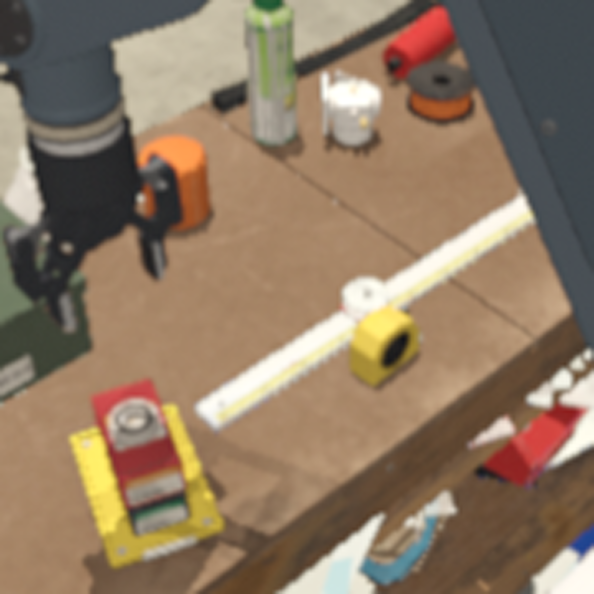

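Both stacks are standing: bearing within about 2 mm of the red box's centre, and the tape measure and filter look unmoved. Handing in.

Emit:
step_arm(commands=[[0,0,0,0],[0,0,0,0],[0,0,0,0]])

```text
t: 30.3
tcp_pos: [0.473, 0.3251, 0.2191]
tool_rot: [-0.49, -0.503, 0.509, -0.498]
force: [0.4, -0.3, -0.1]
finger_gap: 0.878
```

```bash
python3 -c "
from station import manip; print(manip.sign_off())"
```

```text
the job is handed in; nothing more can be done
None
```

I made up both orders and handed the job in at about 30 s of the 128 s allowed.

- **Yellow tray:** the black box is in the tray, the red box is on it and the bearing lies flat on top. Camera checks put each piece within about 2 mm of centre on what is under it. Box angles agree to about 0.02 rad.
- **Blue tray:** the white box is within about 1 mm of the tray centre, and the kraft box is within about 2–3 mm of the white box. Both are square with the tray to about 0.02 rad.
- **Left alone:** the tape measure and the orange filter stand where they were in the last side and scene views, judged by eye. The gripper was well above everything at hand-in, with no force reading beyond noise.

Three things disagreed along the way:
- **Kraft box label:** it has a blue and white label on top, not the red and white one described. I took it because it was the only brown, nearly cubic box in view.
- **Bearing grip:** the jaws read 39.4 mm on the 42 mm bearing, but it held and placed normally.
- **Tool tilt:** the tool picked up about 0.01–0.03 rad of tilt, which a turn about the tool axis cannot remove. The pieces appear to have settled flat on release.

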